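# Turn the extractor fan's filter cassettes round and refit its control modules

### The job

The extractor fan's filter cassettes were put back the wrong way round after washing, and its plug-in control modules (two or three) have been left out on the ledge: first switch the fan off at its rocker. Then lift out each of the two cassettes, turn it a half turn and put it fully home in its own slot with its arrows pointing to the fan motor, and plug every module fully home, upright, into a socket of its own on the control station, key towards the notch. When everything is home switch the fan on again; never have a cassette out while the fan is on, and leave the other things on the ledge where they are.

Things in the scene. Friction and masses are not known exactly. Their poses are not given: they have to be found in the camera images.
- fan: Fixed extractor fan unit, may stand turned a little: white box 180 mm (x) by 300 mm (y), rim 80 mm above the ledge. Origin on the ledge midway between its two filter slots, z up; reaches from y = -90 mm (intake grille) to +210 mm (motor end: round dark cap up to 110 mm, duct). Air flows along +y. Slots: open on top, at y = -42 and +42 mm, each 143 mm (x) by 47 mm (y), 70 mm deep.
- slot0 (a point): Home place of filter0's origin, in its own slot (the one nearer the grille), 22 mm above the ledge, 58 mm below the rim; axes as the fan's.
- slot1 (a point): Home place of filter1's origin, in its own slot (the one nearer the motor); as slot0.
- filter0: Grey filter cassette. Origin at the centre of its underside, z up. Body 140 mm (x) by 44 mm (y) by 58 mm, lowest 8 mm chamfered by 3 mm; above it a flange 152 by 56 by 6 mm that rests on the fan's rim when home. 0.32 kg. At the start home in its slot but back to front. The slot leaves 1.5 mm all round. To turn it over the fan, raise it above the other cassette's bar (122 mm above the ledge).
- filter1: The same kind of cassette, in the slot nearer the motor.
- filter0_handle (a point): Middle of filter0's black pull bar, 90 mm above its underside (filter1 has the same). The bar is 90 mm long (x), 14 mm thick (y), 20 mm high, on a post at each end; its top stands 36 mm and its underside 16 mm above the flange.
- filter0_arrow (a point): On filter0's flange top, at the edge to which its two moulded black arrows point: 20 mm along its own +y from its axis, 64 mm above its underside.
- filter1_arrow (a point): The same for filter1.
- socket0 (a point): Floor centre of a socket of the fixed white control station (box 300 mm long (y), 81 mm deep, 50 mm high, may stand turned a little; three sockets 72 mm apart along its y, the rocker at its +y end). 24 mm below the station's top; axes as the station's; socket 55 mm (x) by 63 mm (y), with a key notch 13 mm wide and 7.5 mm deep in its +x side (away from the robot).
- socket1 (a point): The same for the middle socket.
- socket2 (a point): The same for the socket next to the rocker.
- module0: Grey plug-in module standing on the ledge, may be absent: block 52 mm (x) by 60 mm (y) by 38 mm high, origin at the centre of its underside, z up, foot chamfered 3 mm; on it a black pull grip 18 mm (x) by 48 mm (y), its top at 72 mm. A key rib 10 mm wide, 5 mm proud, runs up its +x face from 4 to 24 mm; a low ridge on top marks that side. Fits any socket, 1.5 mm free all round; home when on the socket floor.
- module1: The same kind of module; may be absent. 0.16 kg, as all three.
- module2: The same kind of module; may be absent.
- rocker (a joint): Fan's rocker switch in the station's top: white plate 52 mm (x) by 36 mm (y), its face 62 mm above the ledge when level. +0.18 rad: ON, the end towards the robot (bar mark) is down; -0.18: OFF, the far end (round mark) is down; beyond 0.12 either way counts. Stays where it is left; about 4 N on an end tips it, the end moving 7 mm. ON at the start.
- rocker_on_end (a point): On the rocker's face, 19 mm towards the robot from its pivot: press down here for ON. Moves with the rocker.
- rocker_off_end (a point): On the rocker's face, 19 mm beyond its pivot: press down here for OFF. Moves with the rocker.
- headrest: Light ash slatted sauna headrest, 150 by 230 by 70 mm, lying beyond the station. Bystander.
- bucket: Empty copper-toned bucket, 196 mm across, 170 mm high, to the robot's right. Bystander.
- bottle: Closed glass bottle with a cork, 76 mm across, 193 mm high, standing at the back. Bystander.
- squeegee: Small black plastic squeegee lying flat, 180 mm blade, about 185 mm long, in front of the fan. Bystander.
- ladle: Wooden ladle, bowl 92 mm across, 320 mm long, lying in front of the fan's motor end. Bystander.
- scrub_brush: Wooden scrubbing brush 150 by 55 by 42 mm, at the right near the robot. Bystander.
- screwdriver: Screwdriver, 190 mm, lying between the station and the fan. Bystander.
Things that resemble listed ones, but are neither listed nor needed, are in the scene too. What is shaped like the filter1 but blue is not meant.

How it is judged (in metres and radians):
On the way, in this order (a step that is already met when the one before it is completed fails the run):
1. the fan is switched off at the rocker (value of joint rocker below -0.12 rad), for 0.2 s.
2. with the fan off, every cassette is home in its own slot with its arrows to the motor and every module is home in a socket (distance between filter0 and slot0 below 0.006 m and y of filter0_arrow in the frame of slot0 above 0.012 m and angle between each of filter0, filter1's own z axis and vertical below 0.05 rad and distance between filter1 and slot1 below 0.006 m and y of filter1_arrow in the frame of slot1 above 0.012 m and (distance between module0 and socket0 below 0.006 m or distance between module0 and socket1 below 0.006 m or distance between module0 and socket2 below 0.006 m) and angle between each of module0, module1, module2's own z axis and vertical below 0.06 rad and (distance between module1 and socket0 below 0.006 m or distance between module1 and socket1 below 0.006 m or distance between module1 and socket2 below 0.006 m) and (distance between module2 and socket0 below 0.006 m or distance between module2 and socket1 below 0.006 m or distance between module2 and socket2 below 0.006 m) and value of joint rocker below -0.12 rad), for 0.2 s.
3. the fan is switched on again (value of joint rocker above 0.12 rad), for 0.2 s.
At the end, for the whole second after the job is handed in: The rocker is ON (beyond 0.12 rad). Each cassette is in its own slot, within 6 mm of its home place and upright within 0.05 rad, with its arrows towards the motor; every module present is in a socket, within 6 mm of its home place and upright within 0.06 rad; all of them are at rest (distance between filter0 and slot0 below 0.006 m and y of filter0_arrow in the frame of slot0 above 0.012 m and angle between each of filter0, filter1's own z axis and vertical below 0.05 rad and distance between filter1 and slot1 below 0.006 m and y of filter1_arrow in the frame of slot1 above 0.012 m and (distance between module0 and socket0 below 0.006 m or distance between module0 and socket1 below 0.006 m or distance between module0 and socket2 below 0.006 m) and angle between each of module0, module1, module2's own z axis and vertical below 0.06 rad and (distance between module1 and socket0 below 0.006 m or distance between module1 and socket1 below 0.006 m or distance between module1 and socket2 below 0.006 m) and (distance between module2 and socket0 below 0.006 m or distance between module2 and socket1 below 0.006 m or distance between module2 and socket2 below 0.006 m) and linear speed of each of filter0, filter1, module0, module1, module2 below 0.02 m/s and value of joint rocker above 0.12 rad); the robot touches nothing.
It fails at once if a cassette is raised out of its place (more than 15 mm) while the fan is on (value of joint rocker above 0.12 rad and (z of filter0 in the frame of slot0 above 0.015 m or z of filter1 in the frame of slot1 above 0.015 m)).
It fails at once if a bystander is shifted by more than 50 mm, or the bottle or the bucket is tipped over (distance of any of headrest, bucket, bottle, squeegee, ladle, scrub_brush, screwdriver from where it was at the start of the episode above 0.05 m or angle between any of bottle, bucket's own z axis and vertical above 0.5 rad).
Of module0, module1, module2 only 2 to 3 are there at a start; the rules pass over those that are not, and their reading is None.
At some moment in a run one of module0, module1, module2 may be knocked a few centimetres aside while the robot is not near it.
Once in a run the grip may slacken for a moment while it holds something.
It also fails if it takes over 210 s, if anything falls off the work surface, if the arm or the gripper's body presses on something with over 40 N, if the wrist force passes 120 N, or if a joint passes its speed limit or range.

### The arm

A 7-joint arm with a two-finger parallel gripper is mounted at the origin on the work surface. World frame = base frame: x ahead of the robot, y to its left, z up, the work surface at z = 0. Lengths are in m, angles in degrees, forces in N, time in s.
With the tool pointing down it reaches from about 0.35 to 0.9 m from the base axis. Payload 8.1 kg.
Tool frame: the origin (TCP) lies on the centre line of the jaws, within the pads' length; the fingertips stand 22 mm ahead of it and the grasp point (between the pads) lies 3 mm ahead of it (tip_extent is the distance from the TCP to the fingertips, in m); z points along the fingers, y is the direction in which the jaws open and shut (so a half turn about z gives the same grasp; the last joint's range is limited). The gripper opens to 85 mm and grips with 20 to 120 N. Pads are 22 mm wide; open, the fingers measure 114 mm over their backs; the gripper's body (76 mm by 85 mm) begins 54 mm behind the grasp point. The pads swing forward as they close: fully open they stand 13 mm farther back than shut.
Start: joints at [-76.009, 24.895, 1.432, 90.138, -0.665, 64.973, -4.303], TCP at [0.212, 0.588, 0.253] pointing down, gripper open.
Joint ranges: [-149.89, 149.89], [-25.12, 119.58], [-72.63, 75.52], [4.76, 147.25], [-75.54, 255.54], [6.69, 114.76], [-157.13, 157.13]. Speed limits (degrees/s): [127.2, 127.2, 172.46, 172.46, 180, 180, 180].

### API

Orientations are given as a 3x3 rotation matrix whose columns are the frame's x, y, z axes.
In Python, from plant import * gives the robot as it stands.
- The arm moves only by the tool move_arm, never from a script. Its argument "commands" is one flat list of numbers, 7 for each row, row after row: the turn, a rotation vector about the world's x, y, z in degrees, then the shift along the world's x, y, z in mm, then the opening, from 0 (shut) to 1 (fully open). In form: [ax, ay, az, tx, ty, tz, hand, ax, ay, az, tx, ty, tz, hand, ...]. A call has 1 to 5 rows; each row shifts and turns the pose as measured when the row begins; what a row does not reach is not made up. A row lasts 1/12 s, in which the tool goes at most 41.7 mm and 7.16 degrees, less where a joint would pass 70% of its speed; a pose out of reach is approached as far as the arm can. A call is refused whole if a number of a shift passes 41.7 or a number of a turn 7.16, either way. A call with a gripper value outside its range is refused whole. The fingers move at their own pace and stop on an object; the grip force is fixed at half the most. Time passes only in rows, so rows that do not move let the fingers close. It gives the time, the measured TCP pose, the force and the opening at its end, in the units of the state.
- read_state(): the state, without advancing time (a new reading comes with each control period).
- get_image(name): name is "scene" or "side" or "wrist"; returns the picture (420x560x3 uint8, red, green, blue); there is no depth.
- camera_params(name): a dict with "K" (3x3 intrinsics, pixels), "camera_from_world" (4x4, takes a point from world to camera coordinates). Camera axes: x right, y down, z forward; pixel columns grow to the right and rows downward; lengths in m; the calibration is good to about 2 mm. The wrist camera is an equidistant fisheye: a pixel r from the principal point sees the ray r / f radians off the axis. A picture is of the moment at which its call begins: read the wrist's pose just before it. camera_params takes no time and is no camera call; for the wrist camera it gives the pose at the moment of the call.
- close_job(): hands the job in, once; it reports no verdict.
The state is a dict: "time_s": time; "qpos": joint angles; "joint_vel": joint speeds; "joint_torque": joint torques, N m; "position": TCP position; "tool_rot": TCP orientation; "contact_force": force on the tool from outside, world axes, zero at the start; "ft_torque": the same for the moment, N m; "width": opening from 0.0 (shut) to 1.0 (fully open).
Only numpy, scipy, OpenCV 4.12 (cv2) and the standard library are available. Lean on these libraries where they do the work, as an engineer would, in place of code of your own. Each camera call takes 0.05 s, during which the arm holds its last target.

## Working session

There is one attempt and no reset: what is moved stays moved. The work goes in short steps, Python scripts to look and compute and a tool call to move; the robot and the scene stay as the last step left them, time stands still between calls to the robot, and variables do not carry over. Pictures are saved under pics/ and viewed, and the job is handed in when it is done.

Besides the shell and the picture viewer there is one more tool, called as name(argument=value, ...), one argument or row to a line, values as JSON. move_arm: Moves the arm, as the interface text tells. Its arguments: {"type":"object","properties":{"commands":{"type":"array"}},"required":["commands"]}

```bash
ls; mkdir -p pics
python3 - <<'E'
from plant import *
import cv2
print(read_state())
for n in ["scene","side","wrist"]:
    im=get_image(n); cv2.imwrite(f"pics/{n}0.png",cv2.cvtColor(im,cv2.COLOR_RGB2BGR)); print(n,camera_params(n))
E
```

```text
pics
{'time_s': 0.0, 'qpos': array([-76.00739969,  24.93542075,   1.43117327,  90.18921579,
        -0.66507353,  64.97366171,  -4.30179349]), 'joint_vel': array([-0.12370737,  0.01295886, -0.02035608, -0.02409136, -0.12535715,
       -0.0935126 ,  0.02617342]), 'joint_torque': array([ 4.55427926e-04, -6.70484161e+01,  1.02582280e+00, -3.16206157e+01,
        1.56694406e-02,  1.24750135e-02, -1.76992893e-05]), 'position': array([0.21233175, 0.58732302, 0.25253642]), 'tool_rot': array([[-9.40439475e-01,  3.39960928e-01, -4.02434850e-04],
       [ 3.39961138e-01,  9.40438260e-01, -1.51806128e-03],
       [-1.37616393e-04, -1.56445697e-03, -9.99998767e-01]]), 'contact_force': array([-0.23931164,  0.24583065, -0.31853606]), 'ft_torque': array([-0.06405953,  0.03863192,  0.04024965]), 'width': 0.9954763699514139}
scene {'K': array([[455.14500369,   0.        , 274.0985688 ],
       [  0.        , 455.14500369, 205.25860225],
       [  0.        ,   0.        ,   1.        ]]), 'camera_from_world': array([[-0.66306231,  0.74838553, -0.01635457,  0.38989972],
       [ 0.59256614,  0.5114074
[... 320 characters left out ...]
'camera_from_world': array([[ 0.88946549, -0.45681163,  0.0132014 , -0.48709314],
       [-0.31471719, -0.63322529, -0.70709181,  0.1874514 ],
       [ 0.33136722,  0.62477905, -0.70699852,  1.15763821],
       [ 0.        ,  0.        ,  0.        ,  1.        ]])}
wrist {'K': array([[325.1922621 ,   0.        , 277.74853247],
       [  0.        , 325.1922621 , 207.7035794 ],
       [  0.        ,   0.        ,   1.        ]]), 'camera_from_world': array([[ 0.34000097,  0.94042426, -0.00124681, -0.62370715],
       [ 0.90236884, -0.3258685 ,  0.2820287 , -0.03712343],
       [ 0.26482034, -0.09701511, -0.95940516,  0.3796906 ],
       [ 0.        ,  0.        ,  0.        ,  1.        ]])}
```

View pics/scene0.png

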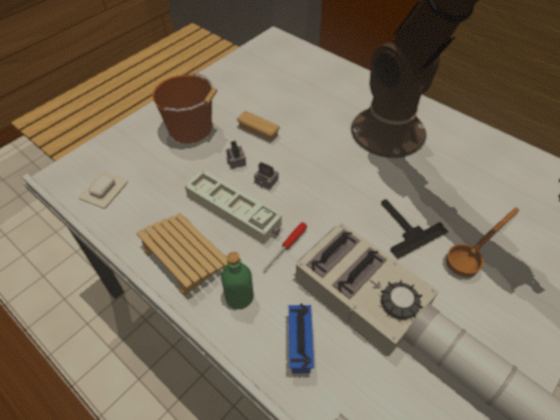

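View pics/side0.png

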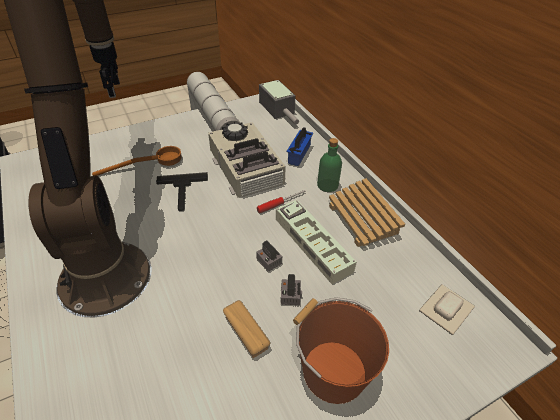

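View pics/wrist0.png

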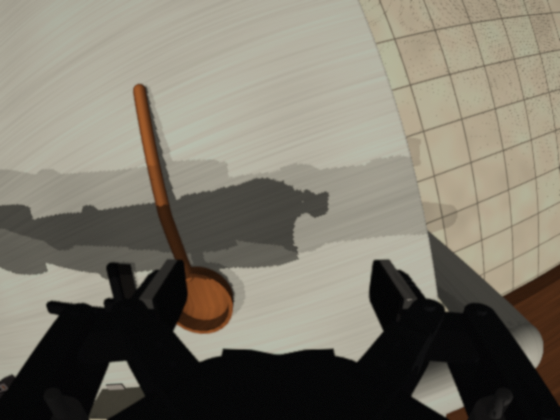

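```bash
cat > h.py <<'E'
from plant import *
import cv2, numpy as np
def snap(n,fn=None):
    P=camera_params(n); im=cv2.cvtColor(get_image(n),cv2.COLOR_RGB2BGR)
    if fn: cv2.imwrite('pics/'+fn,im)
    return im,P
def ray(P,u,v,fish=False):
    K=P['K'];M=P['camera_from_world'];R=M[:3,:3];t=M[:3,3]
    x=(u-K[0,2])/K[0,0];y=(v-K[1,2])/K[1,1]
    if fish:
        r=np.hypot(x,y); d=np.array([x/r*np.sin(r),y/r*np.sin(r),np.cos(r)]) if r>1e-9 else np.array([0,0,1.])
    else: d=np.array([x,y,1.])
    return -R.T@t, R.T@d
def onz(P,u,v,z,fish=False):
    c,d=ray(P,u,v,fish); return c+d*(z-c[2])/d[2]
def proj(P,p,fish=False):
    K=P['K'];M=P['camera_from_world'];q=M[:3,:3]@np.asarray(p)+M[:3,3]
    if fish:
        th=np.arctan2(np.hypot(q[0],q[1]),q[2]);a=np.arctan2(q[1],q[0]);return K[0,2]+K[0,0]*th*np.cos(a),K[1,2]+K[1,1]*th*np.sin(a)
    return K[0,2]+K[0,0]*q[0]/q[2],K[1,2]+K[1,1]*q[1]/q[2]
def crop(im,x0,y0,x1,y1,s,fn):
    cv2.imwrite('pics/'+fn,cv2.resize(im[y0:y1,x0:x1],None,fx=s,fy=s,interpolation=cv2.INTER_CUBIC))
E
python3 - <<'E'
from h import *
s=cv2.imread('pics/scene0.png');d=cv2.imread('pics/side0.png')
crop(s,170,130,310,250,5,'s_st.png');crop(s,285,210,445,350,4,'s_fan.png')
crop(d,240,190,370,310,5,'d_st.png');crop(d,195,110,315,210,5,'d_fan.png')
E
```

```text
(no output)
```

View pics/s_st.png

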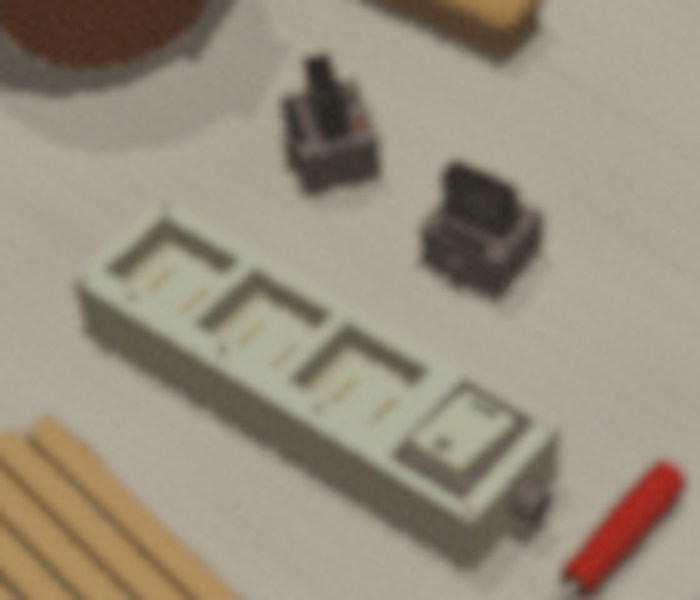

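View pics/s_fan.png

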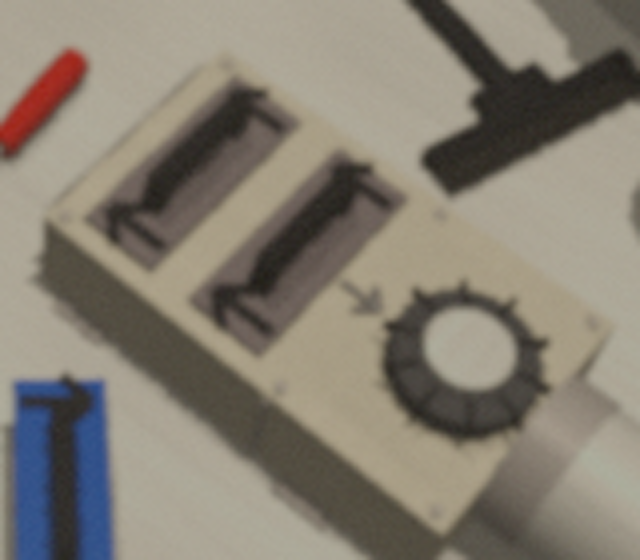

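View pics/d_st.png

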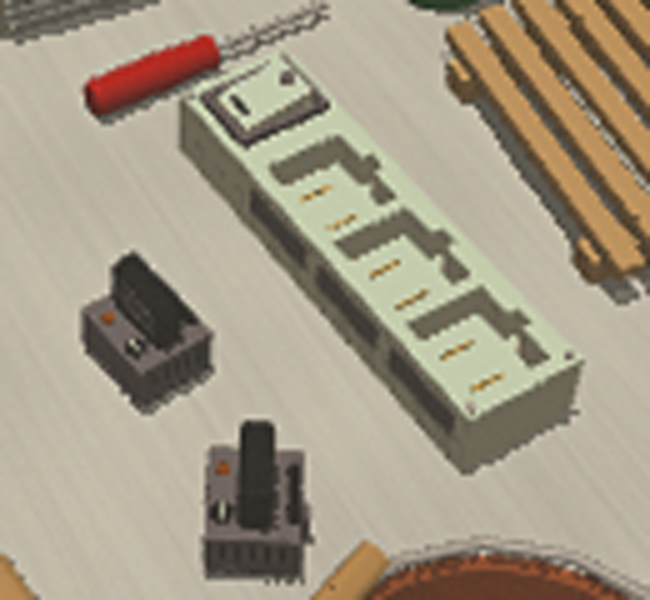

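View pics/d_fan.png

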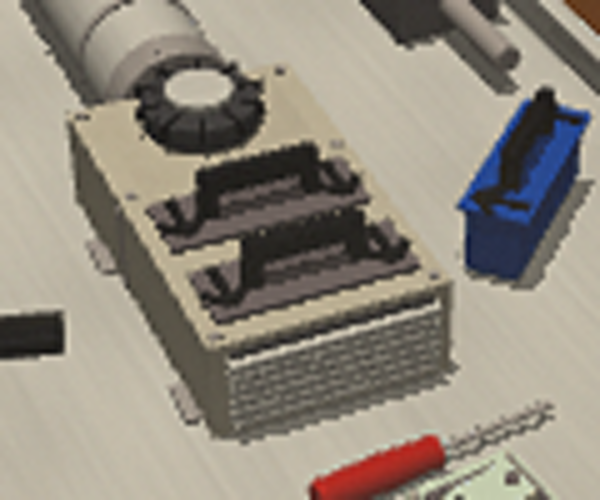

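Run:
```python
from h import *
S=camera_params('scene');D=camera_params('side')
def s(u,v,z,o=(170,130),k=5): return onz(S,u/k+o[0],v/k+o[1],z)[:2].round(4)
def d(u,v,z,o=(240,190),k=5): return onz(D,u/k+o[0],v/k+o[1],z)[:2].round(4)
print('station scene',[s(*p,.05) for p in [(165,208),(85,285),(555,435),(470,510)]])
print('station side',[d(*p,.05) for p in [(183,97),(290,57),(468,418),(583,360)]])
print('rocker scene', s(468,425,.062),'side',d(262,98,.062))
F=((285,210),4)
print('fan s',[s(*p,.08,*F) for p in [(225,60),(50,215),(610,330),(440,530)]])
G=((195,110),5)
print('fan d',[d(*p,.08,*G) for p in [(215,345),(450,285),(70,115),(285,65)]])
print('bars s',[s(*p,.112,*F) for p in [(245,95),(150,190),(350,172),(260,280)]])
print('bars d',[d(*p,.112,*G) for p in [(245,235),(365,210),(200,170),(318,148)]])
print('modA grip top s',s(318,60,.072), 'd',d(258,428,.072),d(240,520,.04),d(300,450,.038),d(205,450,.038))
print('modB grip top s',[s(*p,.072) for p in [(450,168),(515,198)]], 'd',[d(*p,.072)for p in [(125,262),(192,335)]])
```

```text
station scene [array([ 0.5729, -0.302 ]), array([ 0.6465, -0.2924]), array([ 0.5482, -0.0083]), array([ 0.6174, -0.0098])]
station side [array([ 0.5417, -0.0181]), array([ 0.6208, -0.0162]), array([ 0.567 , -0.3107]), array([ 0.6471, -0.3059])]
rocker scene [ 0.5814 -0.0435] side [ 0.58   -0.0516]
fan s [array([0.48  , 0.1461]), array([0.6492, 0.1346]), array([0.491 , 0.4384]), array([0.6634, 0.4286])]
fan d [array([0.4785, 0.1395]), array([0.6482, 0.1263]), array([0.4869, 0.433 ]), array([0.6613, 0.4239])]
bars s [array([0.5149, 0.1836]), array([0.6107, 0.1814]), array([0.5196, 0.2665]), array([0.6175, 0.2688])]
bars d [array([0.529 , 0.2007]), array([0.6147, 0.19  ]), array([0.5311, 0.2831]), array([0.6172, 0.2705])]
modA grip top s [ 0.435  -0.3047] d [ 0.452  -0.2784] [ 0.427  -0.3067] [ 0.4786 -0.2806] [ 0.4321 -0.2573]
modB grip top s [array([ 0.4497, -0.1778]), array([ 0.4426, -0.1316])] d [array([ 0.4398, -0.1424]), array([ 0.4496, -0.2067])]
```

move_arm(
  commands=[0, 0, -3.5, 14, -37, 3, 0, 0, 0, -3.5, 14, -37, 3, 0, 0, 0, -3.5, 14, -37, 3, 0, 0, 0, -3.5, 14, -37, 3, 0, 0, 0, -3.5, 14, -37, 3, 0],
)

```text
time_s: 0.57
position: [0.2769, 0.4025, 0.2639]
tool_rot: [[-0.796, 0.605, -0.005], [0.605, 0.796, -0.001], [0.004, -0.004, -1.0]]
contact_force: [0.8, 0.9, 1.0]
width: 0.299
```

move_arm(
  commands=[0, 0, -3.5, 14, -37, 3, 0, 0, 0, -3.5, 14, -37, 3, 0, 0, 0, -3.5, 14, -37, 3, 0, 0, 0, -3.5, 14, -37, 3, 0, 0, 0, -3.5, 14, -37, 3, 0],
)

```text
time_s: 0.98
position: [0.3475, 0.2073, 0.2789]
tool_rot: [[-0.565, 0.825, -0.007], [0.825, 0.565, 0.001], [0.005, -0.005, -1.0]]
contact_force: [1.1, 0.2, -0.0]
width: -0.0
```

move_arm(
  commands=[0, 0, -3.5, 14, -37, 3, 0, 0, 0, -3.5, 14, -37, 3, 0, 0, 0, -3.5, 14, -37, 3, 0, 0, 0, -3.5, 14, -37, 3, 0, 0, 0, -3.5, 14, -37, 3, 0],
)

```text
time_s: 1.4
position: [0.4175, 0.0119, 0.2951]
tool_rot: [[-0.277, 0.961, -0.004], [0.961, 0.277, 0.006], [0.007, -0.002, -1.0]]
contact_force: [1.4, 0.5, 0.1]
width: -0.0
```

move_arm(
  commands=[0, 0, -3.5, 25, -38, 5, 0, 0, 0, -3.5, 25, -38, 5, 0, 0, 0, -3.5, 25, -38, 5, 0, 0, 0, -1.0, 15, -38, 5, 0, 0, 0, 0, 0, 0, 0, 0],
)

```text
time_s: 1.82
position: [0.5, -0.1396, 0.3153]
tool_rot: [[-0.059, 0.998, 0.002], [0.998, 0.059, 0.004], [0.004, 0.002, -1.0]]
contact_force: [-0.6, -0.1, 0.4]
width: 0.002
```

Run:
```python
from h import *
im,P=snap('wrist','w1.png'); print(read_state()['qpos'].round(1),read_state()['position'])
```

```text
[-23.8  13.4  41.8 102.  -10.   68.4  24.5] [ 0.49932831 -0.13629702  0.31456321]
```

View pics/w1.png

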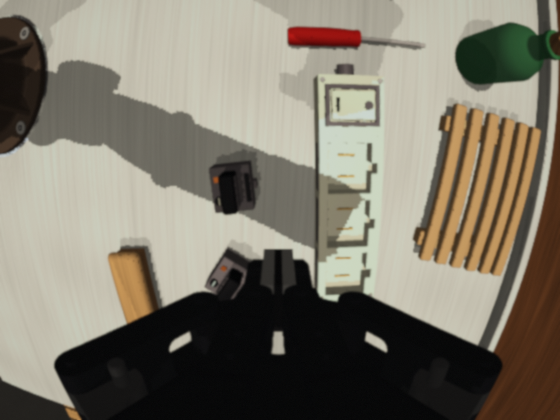

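Run:
```python
from h import *
im=cv2.imread('pics/w1.png')
crop(im,305,60,395,200,4,'w1a.png');crop(im,195,150,405,300,3.8,'w1b.png')
```

```text
(no output)
```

View pics/w1a.png

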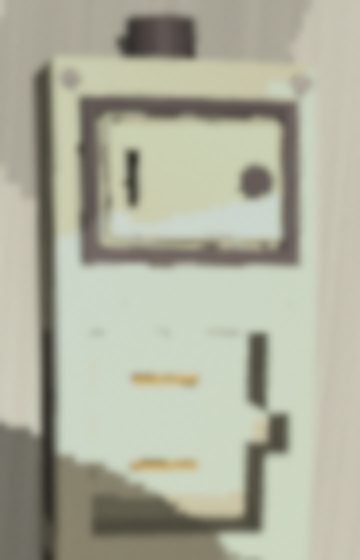

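View pics/w1b.png

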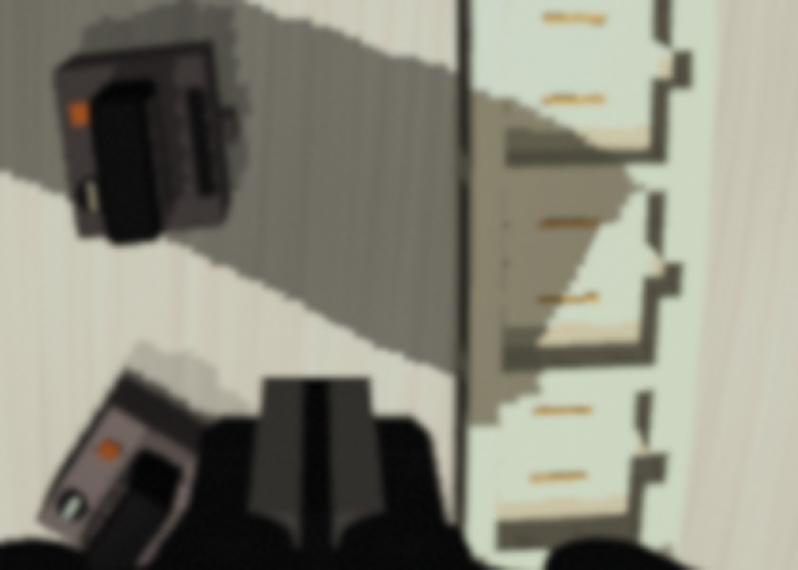

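Run:
```python
from h import *
# camera pose at measurement: rebuild by reading now (not moved)
P=camera_params('wrist')
def w(u,v,z,o,k): return onz(P,u/k+o[0],v/k+o[1],z,True)[:2].round(4)
A=((305,60),4);B=((195,150),3.8)
print('round',w(256,182,.0645,*A),'bar',w(132,178,.0585,*A))
print('recess',[w(*p,.05,*A) for p in [(80,97),(300,97),(300,265),(80,265)]])
print('screws',[w(*p,.05,*A) for p in [(70,78),(300,82)]])
print('station L edge top',w(47,62,.05,*A))
# notches: centre on top plane z=.05: notch outer corners
print('n2 outer',[w(*p,.05,*B) for p in [(691,50),(691,88)]])
print('n1 outer',[w(*p,.05,*B) for p in [(682,264),(682,296)]])
print('n0 outer',[w(*p,.05,*B) for p in [(666,455),(665,482)]])
print('sock2 br/tr',[w(*p,.05,*B) for p in [(664,162),(508,165)]],w(265,333,.05,*A),w(262,530,.05,*A))
print('sock1 ',[w(*p,.05,*B) for p in [(660,192),(655,362),(505,370)]])
print('sock0',[w(*p,.05,*B) for p in [(650,392),(634,543),(498,550)]])
print('modB grip top',[w(*p,.072,*B) for p in [(95,90),(150,85),(158,235),(108,242)]])
print('modB block top',[w(*p,.038,*B) for p in [(57,68),(212,43),(238,212)]])
print('modA grip top',[w(*p,.072,*B) for p in [(140,450),(183,470)]])
```

```text
round [ 0.5995 -0.0436] bar [ 0.5639 -0.0462]
recess [array([ 0.5482, -0.0229]), array([ 0.6156, -0.0149]), array([ 0.6198, -0.0664]), array([ 0.5518, -0.0732])]
screws [array([ 0.5449, -0.0175]), array([ 0.6153, -0.0102])]
station L edge top [ 0.5378 -0.0133]
n2 outer [array([ 0.6206, -0.1122]), array([ 0.6222, -0.1247])]
n1 outer [array([ 0.6274, -0.1849]), array([ 0.6292, -0.1964])]
n0 outer [array([ 0.6334, -0.257 ]), array([ 0.635, -0.268])]
sock2 br/tr [array([ 0.616 , -0.1501]), array([ 0.5635, -0.1547])] [ 0.6107 -0.0884] [ 0.617  -0.1499]
sock1  [array([ 0.616 , -0.1604]), array([ 0.6232, -0.221 ]), array([ 0.5703, -0.2262])]
sock0 [array([ 0.6232, -0.2324]), array([ 0.6276, -0.2939]), array([ 0.5765, -0.2978])]
modB grip top [array([ 0.4331, -0.1339]), array([ 0.4498, -0.1316]), array([ 0.4536, -0.1784]), array([ 0.438 , -0.1816])]
modB block top [array([ 0.4143, -0.1334]), array([ 0.4654, -0.1227]), array([ 0.4766, -0.1791])]
modA grip top [array([ 0.449, -0.253]), array([ 0.4634, -0.2594])]
```

move_arm(
  commands=[0, 0, 0, 34, 31, -25, 0, 0, 0, 0, 34, 31, -35, 0, 0, 0, 0, 34, 31, -35, 0, 0, 0, 0, 0, 0, -35, 0, 0, 0, 0, 0, 0, -35, 0],
)

```text
time_s: 2.28
position: [0.5858, -0.0575, 0.1705]
tool_rot: [[-0.057, 0.998, 0.015], [0.998, 0.057, 0.01], [0.009, 0.016, -1.0]]
contact_force: [-0.0, -0.6, 1.0]
width: -0.001
```

move_arm(
  commands=[0, 0, 0, 0, 0, -25, 0, 0, 0, 0, 0, 0, -10, 0, 0, 0, 0, 0, 0, 0, 0],
)

```text
time_s: 2.53
position: [0.5809, -0.0513, 0.1261]
tool_rot: [[-0.064, 0.998, 0.002], [0.998, 0.064, 0.012], [0.012, 0.003, -1.0]]
contact_force: [-1.1, 0.8, 0.2]
width: 0.001
```

move_arm(
  commands=[0, 0, 0, 12, 4, 0, 0, 0, 0, 0, 9, 4, 0, 0, 0, 0, 0, 0, 0, -12, 0, 0, 0, 0, 0, 0, -12, 0, 0, 0, 0, 0, 0, 0, 0],
)

```text
time_s: 2.95
position: [0.6038, -0.0416, 0.105]
tool_rot: [[-0.066, 0.998, 0.006], [0.998, 0.065, 0.013], [0.013, 0.007, -1.0]]
contact_force: [-0.2, 0.0, -0.3]
width: 0.0
```

move_arm(
  commands=[0, 0, 0, 0, 0, -10, 0, 0, 0, 0, 0, 0, -8, 0, 0, 0, 0, 0, 0, -6, 0, 0, 0, 0, 0, 0, -4, 0, 0, 0, 0, 0, 0, 0, 0],
)

```text
time_s: 3.37
position: [0.6063, -0.0422, 0.0809]
tool_rot: [[-0.064, 0.998, 0.014], [0.998, 0.064, 0.017], [0.016, 0.015, -1.0]]
contact_force: [-2.7, 0.8, 8.4]
width: 0.0
```

move_arm(
  commands=[0, 0, 0, -2, 0, -4, 0, 0, 0, 0, -1, 0, -3, 0, 0, 0, 0, 0, 0, 0, 0],
)

```text
time_s: 3.62
position: [0.6067, -0.0425, 0.0814]
tool_rot: [[-0.063, 0.998, 0.025], [0.998, 0.062, 0.022], [0.02, 0.026, -0.999]]
contact_force: [0.3, 0.2, -0.2]
width: 0.003
```

move_arm(
  commands=[0.5, -1, 0, -5, -5, 30, 0, 0.5, 0, 0, -15, -20, 35, 0, 0, 0, 0, -25, -30, 40, 0, 0, 0, 0, -25, -30, 40, 0, 0, 0, 0, 0, 0, 0, 0],
)

```text
time_s: 4.03
position: [0.5442, -0.1156, 0.2087]
tool_rot: [[-0.066, 0.997, 0.039], [0.997, 0.064, 0.04], [0.038, 0.041, -0.998]]
contact_force: [1.2, -1.4, -0.4]
width: -0.003
```

Run:
```python
from h import *
im,P=snap('wrist','w2.png'); crop(im,280,60,420,200,4,'w2a.png')
im,P=snap('side','d2.png'); crop(im,240,180,340,260,6,'d2a.png'); print(read_state()['qpos'].round(1),read_state()['position'],read_state()['tool_rot'].round(3))
```

```text
[-18.8  22.7  35.9 106.8 -19.7  54.8  30.3] [ 0.54538966 -0.11014491  0.20475133] [[-0.071  0.997  0.035]
 [ 0.997  0.069  0.043]
 [ 0.041  0.038 -0.998]]
```

View pics/w2a.png

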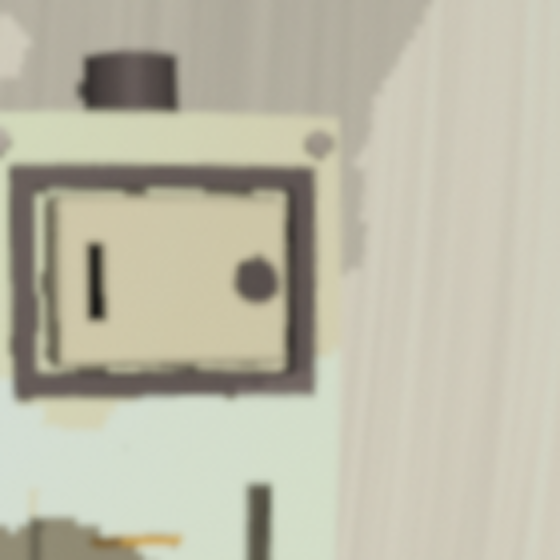

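View pics/d2a.png

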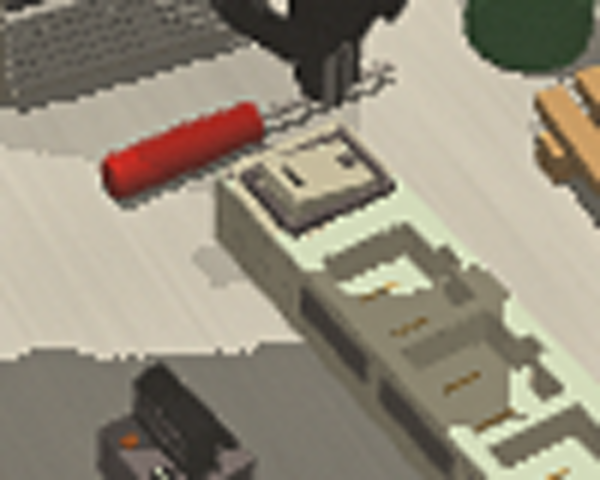

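move_arm(
  commands=[-1.3, 1, 0, -35, -15, 5, 1, -1.2, 1, 0, -35, -15, 5, 1, 0, 0, 0, -25, -10, 0, 1, 0, 0, 0, -5, -5, 0, 1, 0, 0, 0, 0, 0, 0, 1],
)

```text
time_s: 4.55
position: [0.4426, -0.1497, 0.2083]
tool_rot: [[-0.08, 0.997, -0.009], [0.997, 0.08, -0.0], [0.001, -0.009, -1.0]]
contact_force: [0.6, 0.5, 0.6]
width: 0.707
```

Run:
```python
from h import *
print(read_state()['position'],read_state()['tool_rot'].round(3))
im,P=snap('wrist','w3.png'); 
np.save('P3.npy',P['camera_from_world']);crop(im,150,130,350,300,4,'w3a.png')
```

```text
[ 0.4425719  -0.14973647  0.20833571] [[-0.08   0.997 -0.009]
 [ 0.997  0.08  -0.   ]
 [ 0.001 -0.009 -1.   ]]
```

View pics/w3a.png

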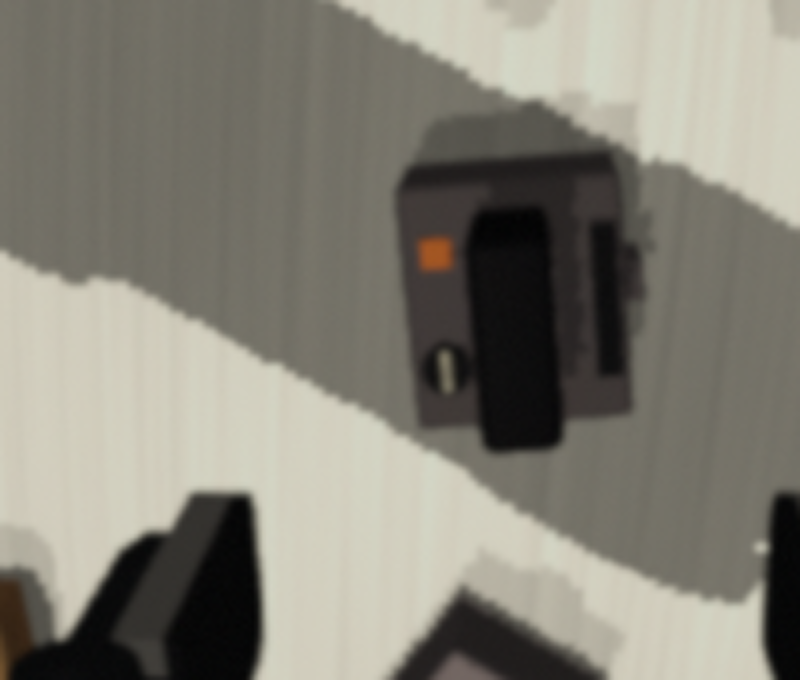

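View pics/w3.png

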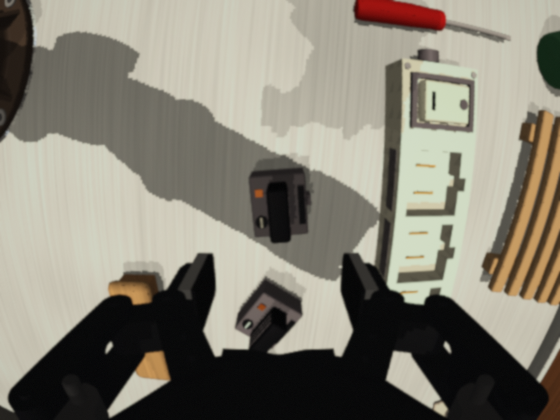

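Run:
```python
from h import *
P={'K':camera_params('wrist')['K'],'camera_from_world':np.load('P3.npy')}
def w(u,v,z,o=(150,130),k=4): return onz(P,u/k+o[0],v/k+o[1],z,True)[:2].round(4)
g=[w(*p,.072) for p in [(472,240),(548,235),(562,440),(488,448)]]; print(g,np.mean(g,0))
b=[w(*p,.038) for p in [(402,188),(615,175),(632,410),(420,427)]]; print(b,np.mean(b,0))
for q in (g,b):
  a=(q[0]+q[1]-q[2]-q[3])/2; c=(q[1]+q[2]-q[0]-q[3])/2
  print(np.degrees(np.arctan2(-a[0],a[1])),np.degrees(np.arctan2(c[1],c[0])),np.linalg.norm(a),np.linalg.norm(c))
```

```text
[array([ 0.4325, -0.1401]), array([ 0.4479, -0.1378]), array([ 0.4548, -0.1822]), array([ 0.4392, -0.1853])] [ 0.4436  -0.16135]
[array([ 0.415 , -0.1372]), array([ 0.4632, -0.1303]), array([ 0.4731, -0.1867]), array([ 0.4226, -0.1952])] [ 0.443475 -0.16235 ]
8.630801788548375 9.881406120350157 0.04531313275420269 0.015733403954643805
8.697230127974812 8.86826283320758 0.057865382570237996 0.04994709701273945
```

move_arm(
  commands=[0.3, -0.5, 2.2, 1, -6, -20, 1, 0, 0, 2.2, 0, -4, -30, 1, 0, 0, 0, 0, 0, -30, 1, 0, 0, 0, 0, 0, -25, 1, 0, 0, 0, 0, 0, 0, 1],
)

```text
time_s: 5.02
position: [0.4521, -0.1544, 0.0971]
tool_rot: [[-0.169, 0.986, 0.003], [0.986, 0.169, 0.006], [0.005, 0.004, -1.0]]
contact_force: [-0.6, 0.5, -0.1]
width: 1.003
```

move_arm(
  commands=[-0.3, 0.2, -0.9, -9, -6, 0, 1, 0, 0, 0, 0, 0, -15, 1, 0, 0, 0, 0, 0, -12, 1, 0, 0, 0, 0, 0, 0, 1],
)

```text
time_s: 5.35
position: [0.445, -0.1602, 0.07]
tool_rot: [[-0.153, 0.988, -0.002], [0.988, 0.153, -0.001], [-0.001, -0.002, -1.0]]
contact_force: [-1.1, -0.2, 1.0]
width: 0.997
```

move_arm(
  commands=[0, 0, 0, -1, 0, -2, 0, 0, 0, 0, 0, 0, 0, 0, 0, 0, 0, 0, 0, 0, 0, 0, 0, 0, 0, 0, 0, 0, 0, 0, 0, 0, 0, 0, 0],
)

```text
time_s: 5.77
position: [0.4465, -0.1606, 0.0721]
tool_rot: [[-0.153, 0.988, 0.003], [0.988, 0.153, -0.002], [-0.002, 0.003, -1.0]]
contact_force: [-0.1, 0.5, -0.1]
width: 0.299
```

move_arm(
  commands=[0, 0, 0, 0, 0, 0, 0, 0, 0, 0, 0, 0, 0, 0, 0, 0, 0, 0, 0, 0, 0],
)

```text
time_s: 6.02
position: [0.4467, -0.1604, 0.0729]
tool_rot: [[-0.153, 0.988, 0.004], [0.988, 0.153, -0.002], [-0.002, 0.004, -1.0]]
contact_force: [-0.6, 0.6, -2.1]
width: 0.197
```

move_arm(
  commands=[0, 0, 0, 0, 0, 30, 0, 0, 0, 0, 0, 0, 35, 0, 0, 0, 0, 0, 0, 35, 0, 0, 0, 0, 0, 0, 10, 0, 0, 0, 0, 0, 0, 0, 0],
)

```text
time_s: 6.43
position: [0.4437, -0.1605, 0.1855]
tool_rot: [[-0.152, 0.988, -0.003], [0.988, 0.152, -0.002], [-0.001, -0.003, -1.0]]
contact_force: [-0.3, 0.2, -2.2]
width: 0.196
```

Run:
```python
from h import *
print(read_state()['position'],read_state()['tool_rot'].round(3))
im,P=snap('wrist','w4.png'); 
np.save('P4.npy',P['camera_from_world']);crop(im,190,180,370,330,4,'w4a.png')
```

```text
[ 0.44370318 -0.16045768  0.18546865] [[-0.152  0.988 -0.003]
 [ 0.988  0.152 -0.002]
 [-0.001 -0.003 -1.   ]]
```

View pics/w4a.png

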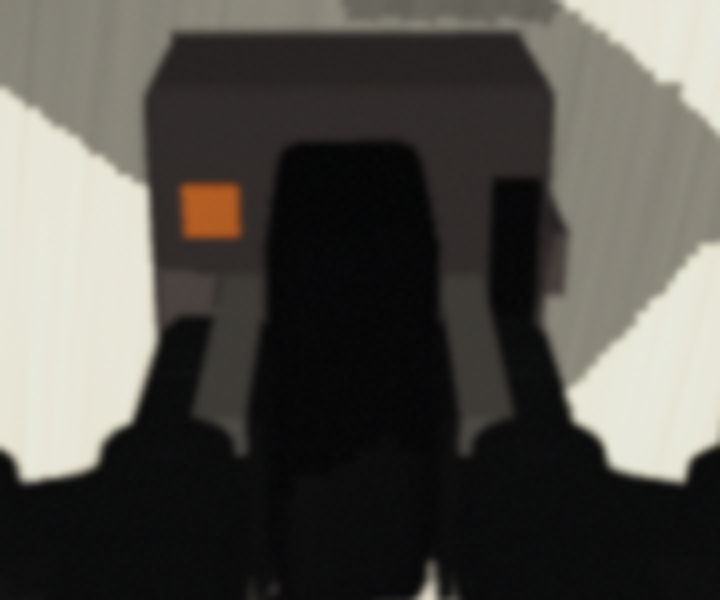

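```bash
cat >> h.py <<'E'
def held(Pc,pix,z,pos,R,o,k):
    P={'K':camera_params('wrist')['K'],'camera_from_world':Pc}
    out=[]
    for u,v in pix:
        p=onz(P,u/k+o[0],v/k+o[1],z,True); out.append(R.T@(p-pos))
    return np.array(out).round(4)
E
python3 - <<'E'
from h import *
s=read_state()
print(held(np.load('P4.npy'),[(148,95),(553,92),(182,184),(240,238),(180,34),(520,34)],.1505,s['position'],s['tool_rot'],(190,180),4))
print(held(np.load('P4.npy'),[(176,34),(518,34)],.1155,s['position'],s['tool_rot'],(190,180),4))
E
```

```text
[[ 0.0271 -0.0257  0.0343]
 [ 0.0275  0.0251  0.0341]
 [ 0.0152 -0.0219  0.0343]
 [ 0.0078 -0.0146  0.0343]
 [ 0.0349 -0.0214  0.0343]
 [ 0.0349  0.0207  0.0341]]
[[ 0.0269 -0.0267  0.0693]
 [ 0.0269  0.0251  0.0691]]
```

move_arm(
  commands=[0, 0, -1, 36, 10, 0, 0, 0, 0, -1, 36, 10, 0, 0, 0, 0, -1, 36, 10, -5, 0, 0, 0, -0.5, 25, 8, -10, 0, 0, 0, 0, 0, 0, 0, 0],
)

```text
time_s: 6.9
position: [0.5772, -0.119, 0.1624]
tool_rot: [[-0.085, 0.996, -0.009], [0.996, 0.085, 0.005], [0.005, -0.009, -1.0]]
contact_force: [0.5, 1.2, -2.1]
width: 0.196
```

move_arm(
  commands=[-0.3, -0.5, 0, 8, 0, -14, 0, 0, 0, 0, 2, 0, -6, 0, 0, 0, 0, 0, 0, 0, 0, 0, 0, 0, 0, 0, 0, 0],
)

```text
time_s: 7.23
position: [0.5851, -0.118, 0.1341]
tool_rot: [[-0.086, 0.996, -0.011], [0.996, 0.086, -0.0], [0.001, -0.011, -1.0]]
contact_force: [-0.4, 0.2, -1.5]
width: 0.195
```

Run:
```python
from h import *
print(read_state()['position'],read_state()['tool_rot'].round(3))
im,P=snap('wrist','w5.png'); 
np.save('P5.npy',P['camera_from_world']);crop(im,170,120,390,290,3.5,'w5a.png')
```

```text
[ 0.58510276 -0.11800827  0.134094  ] [[-0.086  0.996 -0.011]
 [ 0.996  0.086 -0.   ]
 [ 0.001 -0.011 -1.   ]]
```

View pics/w5a.png

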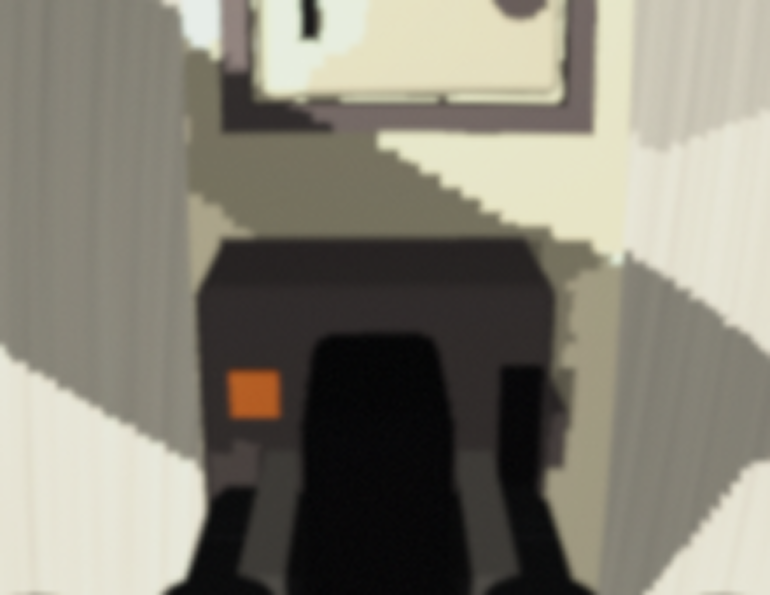

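Run:
```python
from h import *
P={'K':camera_params('wrist')['K'],'camera_from_world':np.load('P5.npy')}
w=lambda u,v,z:onz(P,u/3.5+170,v/3.5+120,z,True)[:2].round(4)
print('recess',w(222,132,.05),w(592,132,.05))
print('station edges',w(187,110,.05),w(632,110,.05), w(600,560,.05))
zt=.1341-.0728
print('block top +y edge',w(198,293,zt+.038),w(553,293,zt+.038),'foot',w(222,240,zt+.003),w(527,240,zt+.003))
```

```text
recess [ 0.552  -0.0769] [ 0.6194 -0.0708]
station edges [ 0.5453 -0.0733] [ 0.6264 -0.0659] [ 0.6338 -0.1578]
block top +y edge [ 0.5565 -0.0933] [ 0.6073 -0.0888] foot [ 0.555  -0.0937] [ 0.6077 -0.089 ]
```

Run:
```python
from h import *
im=cv2.imread('pics/w3.png'); crop(im,380,40,490,180+10,5,'w3b.png'); crop(im,370,140,490,310,4.5,'w3c.png')
```

```text
(no output)
```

View pics/w3c.png

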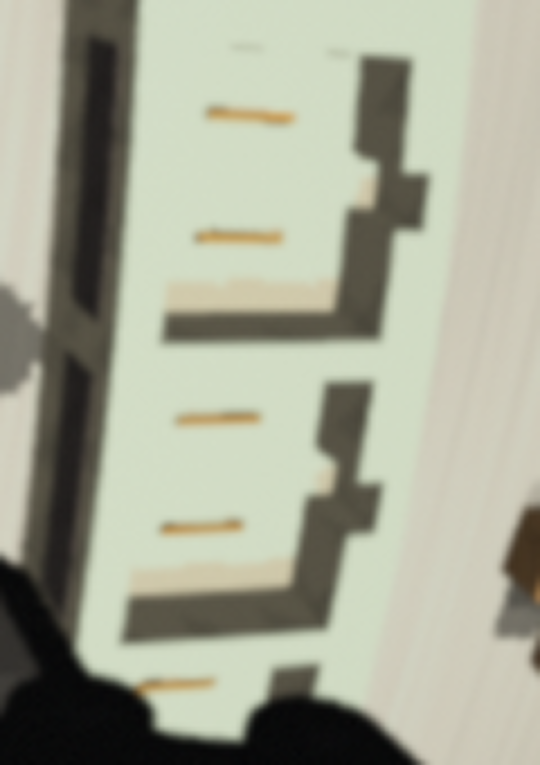

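View pics/w3b.png

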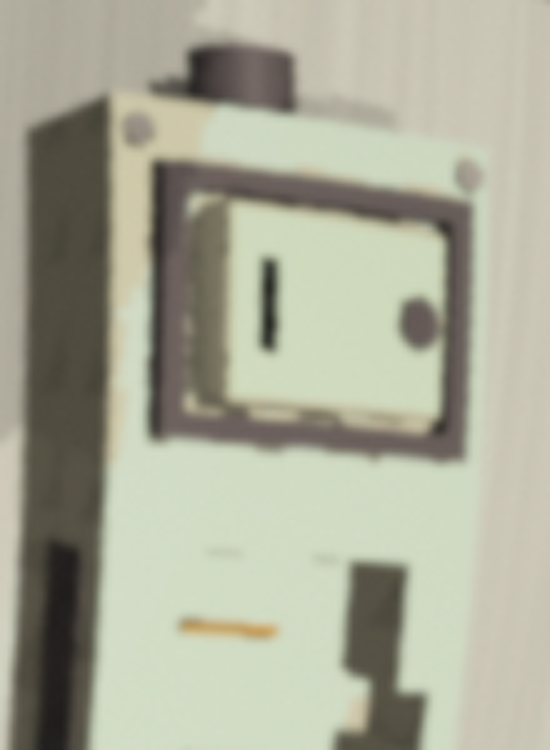

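Run:
```python
from h import *
P={'K':camera_params('wrist')['K'],'camera_from_world':np.load('P3.npy')}
w=lambda u,v,z=.05:onz(P,u/4.5+370,v/4.5+140,z,True)[:2].round(4)
print('s2 tr,br,bl',w(412,60),w(381,340),w(163,342),'notch',w(429,175),w(424,230))
print('s1 tr,br,bl',w(374,383),w(326,628),w(123,642),'notch',w(382,485),w(376,532))
x=lambda u,v,z=.05:onz(P,u/5+380,v/5+40,z,True)[:2].round(4)
print('recess bottom',x(155,437),x(463,460),'top',x(160,165),x(470,205))
```

```text
s2 tr,br,bl [ 0.6132 -0.0923] [ 0.6189 -0.1546] [ 0.5643 -0.1591] notch [ 0.6229 -0.1165] [ 0.6243 -0.1288]
s1 tr,br,bl [ 0.6196 -0.1646] [ 0.6244 -0.2264] [ 0.5708 -0.2308] notch [ 0.6289 -0.1891] [ 0.6308 -0.201 ]
recess bottom [ 0.5552 -0.0762] [ 0.6228 -0.0699] top [ 0.551  -0.0267] [ 0.6183 -0.0202]
```

move_arm(
  commands=[0, -0.8, 0, 2, -5, 0, 0, 0, -0.3, 0, 0, 0, -6, 0, 0, 0, 0, 0, 0, 0, 0],
)

```text
time_s: 7.53
position: [0.586, -0.1248, 0.129]
tool_rot: [[-0.084, 0.996, 0.011], [0.996, 0.084, -0.0], [-0.001, 0.011, -1.0]]
contact_force: [-0.7, -0.2, -2.3]
width: 0.196
```

move_arm(
  commands=[0, 0.6, 0, 1, 1, -5, 0, 0, 0, 0, 0, 0, -5, 0, 0, 0, 0, 0, 0, -5, 0, 0, 0, 0, 0, 0, 0, 0],
)

```text
time_s: 7.87
position: [0.587, -0.1244, 0.1138]
tool_rot: [[-0.083, 0.997, 0.001], [0.997, 0.083, 0.0], [0.0, 0.001, -1.0]]
contact_force: [-0.7, 0.4, -3.0]
width: 0.196
```

move_arm(
  commands=[0, 0, 0, 0, 0, -6, 0, 0, 0, 0, 0, 0, -6, 0, 0, 0, 0, 0, 0, -3, 0, 0, 0, 0, 0, 0, 0, 0],
)

```text
time_s: 8.2
position: [0.587, -0.1243, 0.0977]
tool_rot: [[-0.083, 0.997, 0.001], [0.997, 0.083, 0.001], [0.001, 0.001, -1.0]]
contact_force: [-5.2, 1.0, 14.0]
width: 0.194
```

move_arm(
  commands=[0, 0, 0, 0, 0, 0, 1, 0, 0, 0, 0, 0, 0, 1, 0, 0, 0, 0, 0, 0, 1, 0, 0, 0, 0, 0, 15, 1, 0, 0, 0, 0, 0, 35, 1],
)

```text
time_s: 8.62
position: [0.5837, -0.123, 0.1425]
tool_rot: [[-0.084, 0.996, -0.009], [0.996, 0.084, 0.002], [0.002, -0.008, -1.0]]
contact_force: [0.5, 0.2, 0.5]
width: 0.89
```

move_arm(
  commands=[0, 0, 0, 0, 0, 30, 1, 0, 0, 0, -30, -30, 15, 1, 0, 0, 0, -35, -35, 0, 1, 0, 0, 0, -25, -25, 0, 1, 0, 0, 0, 0, 0, 0, 1],
)

```text
time_s: 9.03
position: [0.4985, -0.2119, 0.1941]
tool_rot: [[-0.091, 0.996, 0.003], [0.996, 0.091, -0.002], [-0.002, 0.003, -1.0]]
contact_force: [0.6, -0.4, -0.3]
width: 1.0
```

Run:
```python
from h import *
print(read_state()['position'],read_state()['tool_rot'].round(3))
im,P=snap('wrist','w6.png'); 
np.save('P6.npy',P['camera_from_world'])
```

```text
[ 0.49852149 -0.21185696  0.19408968] [[-0.091  0.996  0.003]
 [ 0.996  0.091 -0.002]
 [-0.002  0.003 -1.   ]]
```

View pics/w6.png

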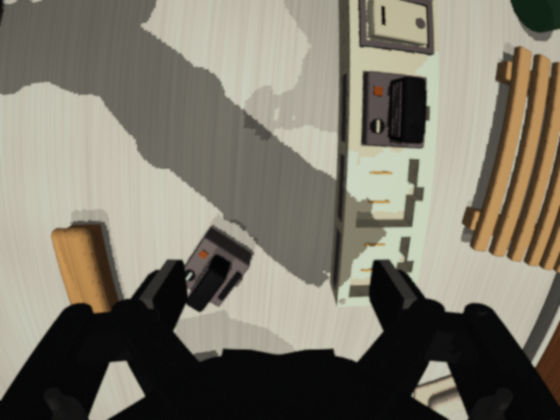

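Run:
```python
from h import *
im=cv2.imread('pics/w6.png'); crop(im,175,215,265,320,6,'w6a.png')
```

```text
(no output)
```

View pics/w6a.png

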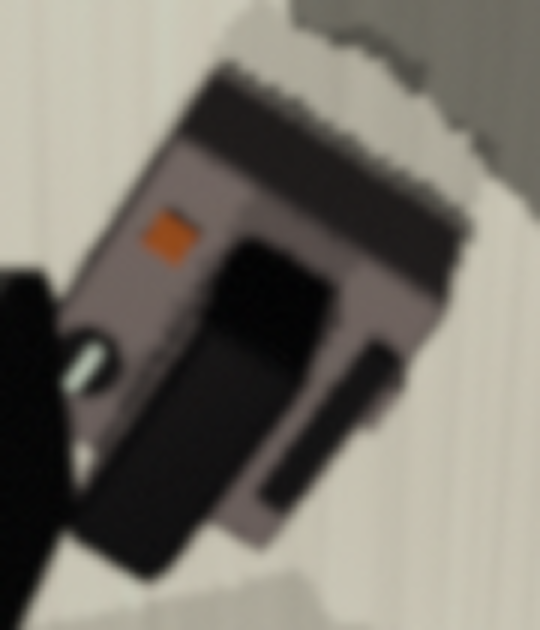

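Run:
```python
from h import *
P={'K':camera_params('wrist')['K'],'camera_from_world':np.load('P6.npy')}
w=lambda u,v,z:onz(P,u/6+175,v/6+215,z,True)[:2]
g=[w(*p,.072) for p in [(205,318),(300,375),(150,578),(72,528)]]
b=[w(*p,.038) for p in [(180,138),(440,300),(262,548)]]; b.append(b[0]+b[2]-b[1])
for q in (g,b):
  a=(q[0]+q[1]-q[2]-q[3])/2; c=(q[1]+q[2]-q[0]-q[3])/2
  print(np.mean(q,0).round(4),np.degrees(np.arctan2(-a[0],a[1])),np.degrees(np.arctan2(c[1],c[0])),np.linalg.norm(a),np.linalg.norm(c))
```

```text
[ 0.4419 -0.2941] -29.151934895575398 -30.354354100213207 0.04441533254861839 0.014993752081466112
[ 0.4422 -0.2953] -28.661149246418535 -29.282112092551174 0.05820217846407948 0.048333582803750025
```

Run:
```python
from h import *
D=camera_params('side');S=camera_params('scene')
for p in [(299,340),(388,345),(343,303),(343,385)]: print(p,onz(D,*p,.17)[:2])
for p in [(155,95),(214,95),(185,80),(185,108)]: print(p,onz(S,*p,.17)[:2])
```

```text
(299, 340) [ 0.34869557 -0.48993076]
(388, 345) [ 0.50796608 -0.5828234 ]
(343, 303) [ 0.48093152 -0.45676698]
(343, 385) [ 0.37844867 -0.60926295]
(155, 95) [ 0.5126388  -0.56389611]
(214, 95) [ 0.39200185 -0.42182995]
(185, 80) [ 0.39960676 -0.54986292]
(185, 108) [ 0.49325884 -0.44398629]
```

move_arm(
  commands=[0, 0, -5.8, -15, -15, 10, 1, 0, 0, -5.8, -15, -20, 10, 1, 0, 0, -5.8, -15, -20, 0, 1, 0, 0, -5.8, -8, -15, 0, 1, 0, 0, -5.8, 0, -5, 0, 1],
)

```text
time_s: 9.5
position: [0.4493, -0.283, 0.215]
tool_rot: [[0.412, 0.911, 0.008], [0.911, -0.412, -0.001], [0.003, 0.007, -1.0]]
contact_force: [1.0, 0.7, -0.4]
width: 1.001
```

move_arm(
  commands=[0, 0.4, -3, -5, -6, -20, 1, 0, 0, -2, -4, -5, -30, 1, 0, 0, 0, 0, 0, -25, 1, 0, 0, 0, 0, 0, -25, 1, 0, 0, 0, 0, 0, 0, 1],
)

```text
time_s: 9.92
position: [0.4453, -0.2947, 0.1127]
tool_rot: [[0.499, 0.867, 0.007], [0.867, -0.499, -0.005], [-0.001, 0.009, -1.0]]
contact_force: [-0.2, 1.6, -0.7]
width: 1.004
```

move_arm(
  commands=[0.3, 0.4, 0.4, -4, 0, -20, 1, 0, 0, 0, -1, 0, -18, 1, 0, 0, 0, 0, 0, -5, 1, 0, 0, 0, 0, 0, 0, 1],
)

```text
time_s: 10.25
position: [0.444, -0.2934, 0.0698]
tool_rot: [[0.489, 0.872, 0.001], [0.872, -0.489, 0.001], [0.001, 0.0, -1.0]]
contact_force: [-0.0, -0.3, -0.2]
width: 0.998
```

move_arm(
  commands=[0, 0, 0, -2, -1, -1, 0, 0, 0, 0, 0, 0, -1, 0, 0, 0, 0, 0, 0, -1, 0, 0, 0, 0, 0, 0, 0, 0, 0, 0, 0, 0, 0, 0, 0],
)

```text
time_s: 10.67
position: [0.4452, -0.2952, 0.0711]
tool_rot: [[0.487, 0.873, 0.007], [0.873, -0.487, -0.001], [0.002, 0.006, -1.0]]
contact_force: [0.4, -0.9, -0.3]
width: 0.299
```

move_arm(
  commands=[0, 0, 0, 0, 0, 0, 0, 0, 0, 0, 0, 0, 0, 0, 0, 0, 0, 0, 0, 0, 0, 0, 0, 0, 0, 0, 0, 0],
)

```text
time_s: 11.0
position: [0.4454, -0.295, 0.0718]
tool_rot: [[0.487, 0.873, 0.007], [0.873, -0.487, -0.001], [0.003, 0.007, -1.0]]
contact_force: [-0.2, -0.8, -2.6]
width: 0.195
```

move_arm(
  commands=[0, 0, 0, 0, 0, 30, 0, 0, 0, 0, 0, 0, 35, 0, 0, 0.4, 3, 0, 0, 35, 0, 0, 0, 6.5, 12, 12, 10, 0, 0, 0, 6.5, 25, 25, 0, 0],
)

```text
time_s: 11.42
position: [0.475, -0.2624, 0.1852]
tool_rot: [[0.235, 0.972, -0.009], [0.972, -0.235, -0.006], [-0.007, -0.007, -1.0]]
contact_force: [0.3, -0.6, -2.4]
width: 0.194
```

move_arm(
  commands=[0, 0, 6.5, 30, 25, 0, 0, 0, 0, 6.5, 30, 15, 0, 0, 0, 0, 5, 30, 15, 0, 0, 0, 0, 1, 0, 0, -5, 0, 0, 0, 0, 0, 0, 0, 0],
)

```text
time_s: 11.83
position: [0.5735, -0.1981, 0.182]
tool_rot: [[-0.124, 0.992, -0.0], [0.992, 0.124, -0.005], [-0.005, -0.001, -1.0]]
contact_force: [-1.9, -1.4, -2.3]
width: 0.2
```

Run:
```python
from h import *
s=read_state();print(s['position'],s['tool_rot'].round(3),s['width'])
im,P=snap('wrist','w7.png'); 
np.save('P7.npy',P['camera_from_world']);crop(im,190,130,430,330,3.3,'w7a.png')
np.savez('s7.npz',p=s['position'],R=s['tool_rot'])
```

```text
[ 0.5735143  -0.19810571  0.18196596] [[-0.124  0.992 -0.   ]
 [ 0.992  0.124 -0.005]
 [-0.005 -0.001 -1.   ]] 0.19977931096034343
```

View pics/w7a.png

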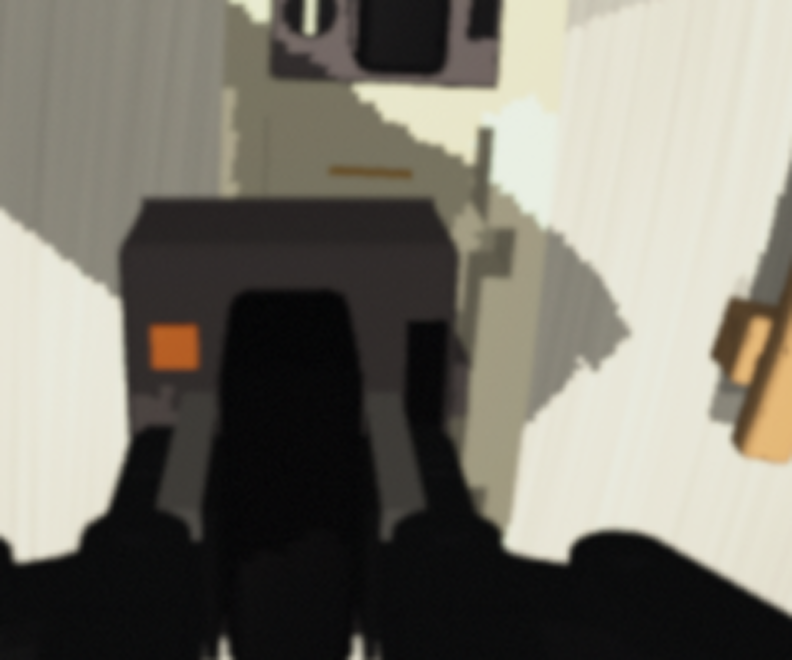

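Run:
```python
from h import *
s=np.load('s7.npz')
zt=.182-.0718
print(held(np.load('P7.npy'),[(122,245),(457,243)],zt+.038,s['p'],s['R'],(190,130),3.3))
print(held(np.load('P7.npy'),[(143,199),(434,200)],zt+.003,s['p'],s['R'],(190,130),3.3))
P={'K':camera_params('wrist')['K'],'camera_from_world':np.load('P7.npy')}
w=lambda u,v,z=.05:onz(P,u/3.3+190,v/3.3+130,z,True)[:2].round(4)
print('notch',w(514,230),w(510,277),'tr',w(493,128),'tl',w(268,112))
print('seated module block -y edge',w(270,77,.064),w(497,87,.064))
```

```text
[[ 0.0272 -0.0256  0.0337]
 [ 0.0275  0.025   0.0336]]
[[ 0.0261 -0.027   0.0687]
 [ 0.0259  0.0262  0.0686]]
notch [ 0.6281 -0.1884] [ 0.6294 -0.2006] tr [ 0.6185 -0.1639] tl [ 0.5643 -0.1672]
seated module block -y edge [ 0.5638 -0.157 ] [ 0.6149 -0.1524]
```

move_arm(
  commands=[0, 0, -1.5, 10, 1, -10, 0, 0, 0, -0.7, 10, 2, -20, 0, 0, 0, 0, 0, 0, -10, 0, 0, 0, 0, 0, 0, 0, 0],
)

```text
time_s: 12.22
position: [0.5919, -0.1972, 0.142]
tool_rot: [[-0.075, 0.997, 0.0], [0.997, 0.075, -0.005], [-0.005, 0.0, -1.0]]
contact_force: [-0.4, 0.2, -1.7]
width: 0.2
```

move_arm(
  commands=[0.3, 0, 0.7, 1.5, 2, -8, 0, 0, 0, 0, 0, 0, -8, 0, 0, 0, 0, 0, 0, 0, 0],
)

```text
time_s: 12.47
position: [0.5912, -0.197, 0.1257]
tool_rot: [[-0.085, 0.996, -0.001], [0.996, 0.085, 0.0], [0.0, -0.001, -1.0]]
contact_force: [-0.3, 0.8, -1.1]
width: 0.197
```

move_arm(
  commands=[0, 0, 0, 3, 2.5, 0, 0, 0, 0, 0, 0, 0, -4, 0, 0, 0, 0, 0, 0, -4, 0, 0, 0, 0, 0, 0, -2, 0],
)

```text
time_s: 12.8
position: [0.5944, -0.1953, 0.1166]
tool_rot: [[-0.083, 0.997, 0.002], [0.997, 0.083, -0.0], [-0.0, 0.002, -1.0]]
contact_force: [0.2, 1.1, -2.9]
width: 0.197
```

move_arm(
  commands=[0, 0, 0, 0, 0, -6, 0, 0, 0, 0, 0, 0, -6, 0, 0, 0, 0, 0, 0, -5, 0, 0, 0, 0, 0, 0, -4, 0, 0, 0, 0, 0, 0, 0, 0],
)

```text
time_s: 13.22
position: [0.5946, -0.1958, 0.0973]
tool_rot: [[-0.083, 0.997, 0.004], [0.997, 0.083, 0.001], [0.001, 0.004, -1.0]]
contact_force: [-0.5, 0.8, -2.4]
width: 0.196
```

move_arm(
  commands=[0, 0, 0, 0, 0, -3, 0, 0, 0, 0, 0, 0, -2, 0],
)

```text
time_s: 13.38
position: [0.5951, -0.1959, 0.0967]
tool_rot: [[-0.083, 0.997, 0.006], [0.997, 0.083, 0.004], [0.003, 0.006, -1.0]]
contact_force: [-10.2, 5.4, 25.7]
width: 0.196
```

move_arm(
  commands=[0, 0, 0, 0, 0, 0, 1, 0, 0, 0, 0, 0, 0, 1, 0, 0, 0, 0, 0, 0, 1, 0, 0, 0, 0, 0, 15, 1, 0, 0, 0, 0, 0, 35, 1],
)

```text
time_s: 13.8
position: [0.592, -0.1946, 0.1418]
tool_rot: [[-0.083, 0.997, -0.002], [0.997, 0.083, 0.006], [0.006, -0.002, -1.0]]
contact_force: [0.8, 1.1, 0.5]
width: 0.892
```

move_arm(
  commands=[0, 0, 0, -5, 0, 35, 1, 0, 0, 7, -5, 20, 35, 1, 0, 0, 7, -5, 38, 25, 1, 0, 0, 7, -5, 38, 20, 1, 0, 0, 7, 0, 38, 20, 1],
)

```text
time_s: 14.22
position: [0.5697, -0.0711, 0.2808]
tool_rot: [[-0.54, 0.842, -0.002], [0.842, 0.54, -0.006], [-0.004, -0.005, -1.0]]
contact_force: [1.0, 0.1, -0.9]
width: 1.002
```

move_arm(
  commands=[0, 0, 7, 0, 38, 0, 1, 0, 0, 7, 0, 38, 0, 1, 0, 0, 7, 0, 38, 0, 1, 0, 0, 7, 0, 38, 0, 1, 0, 0, 7, 0, 38, 0, 1],
)

```text
time_s: 14.63
position: [0.5712, 0.1267, 0.2871]
tool_rot: [[-0.931, 0.365, 0.013], [0.365, 0.931, -0.001], [-0.012, 0.004, -1.0]]
contact_force: [1.4, -0.5, 0.0]
width: 1.0
```

move_arm(
  commands=[0, 0, 7, 0, 38, 0, 1, 0, 0, 7, 0, 38, 0, 1, 0, 0, 7, 0, 25, 0, 1, 0, 0, 0, 0, 10, 0, 1, 0, 0, 0, 0, 0, 0, 1],
)

```text
time_s: 15.05
position: [0.5679, 0.2548, 0.2847]
tool_rot: [[-1.0, -0.019, 0.01], [-0.019, 1.0, 0.009], [-0.01, 0.009, -1.0]]
contact_force: [0.2, 0.3, -0.9]
width: 1.001
```

Run:
```python
from h import *
s=read_state();print(s['position'],s['tool_rot'].round(3),s['qpos'].round(1))
im,P=snap('wrist','w8.png'); 
np.save('P8.npy',P['camera_from_world'])
im,P=snap('side','d8.png'); crop(im,240,180,370,310,5,'d8a.png')
```

```text
[0.56788557 0.25480976 0.28472637] [[-1.    -0.019  0.01 ]
 [-0.019  1.     0.009]
 [-0.01   0.009 -1.   ]] [-38.5  23.   13.8  89.4  -6.   67.6  67.5]
```

View pics/w8.png

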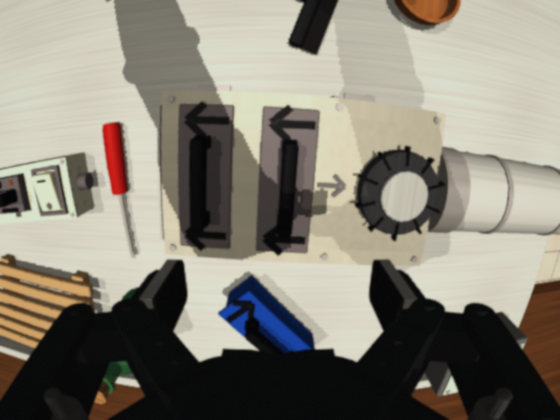

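View pics/d8a.png

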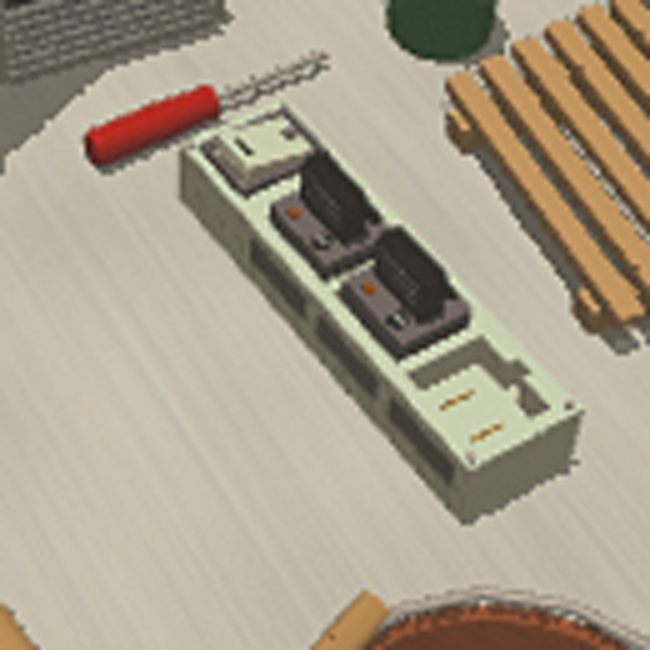

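Run:
```python
from h import *
im=cv2.imread('pics/w8.png'); crop(im,155,85,335,265,4,'w8a.png')
```

```text
(no output)
```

View pics/w8a.png

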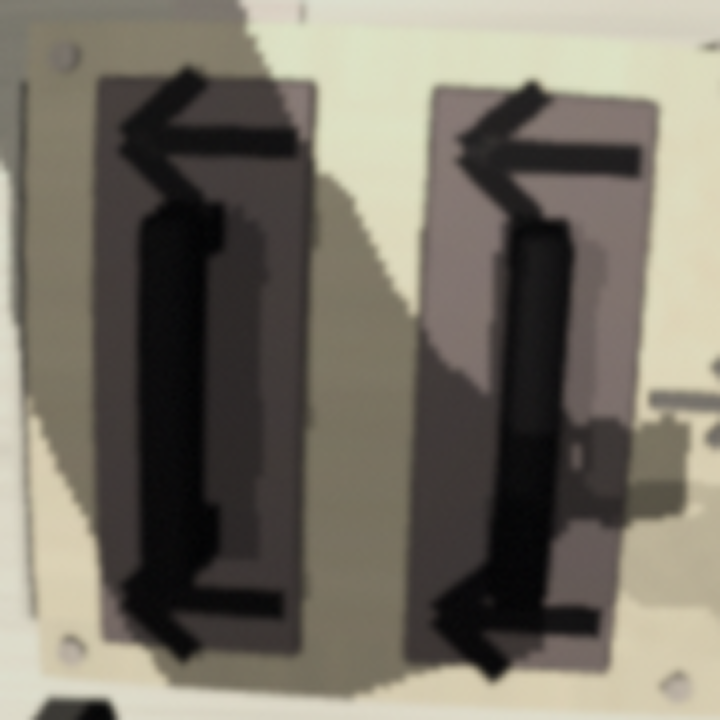

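Run:
```python
from h import *
P={'K':camera_params('wrist')['K'],'camera_from_world':np.load('P8.npy')}
w=lambda u,v,z:onz(P,u/4+155,v/4+85,z,True)[:2]
for n,q,z in [('f0',[(98,78),(316,82),(300,653),(103,640)],.086),('f1',[(435,87),(657,103),(608,670),(404,660)],.086),
 ('b0',[(140,225),(207,215),(205,580),(142,585)],.122),('b1',[(511,225),(573,230),(547,610),(490,605)],.122)]:
  q=np.array([w(*p,z) for p in q]); a=(q[2]+q[3]-q[0]-q[1])/2; c=(q[1]+q[2]-q[0]-q[3])/2
  print(n,q.mean(0).round(4),np.degrees(np.arctan2(a[1],a[0])).round(2),np.degrees(np.arctan2(-c[0],c[1])).round(2),np.linalg.norm(a).round(4),np.linalg.norm(c).round(4))
print([w(*p,.08).round(4) for p in [(30,20),(43,677),(65,57),(72,650)]])
```

```text
f0 [0.5629 0.1812] -2.41 -2.31 0.1499 0.0552
f1 [0.5665 0.2646] -2.49 -2.45 0.1497 0.0546
b0 [0.5626 0.1827] -2.45 6.8 0.0854 0.0156
b1 [0.5655 0.2643] -1.92 -3.96 0.0886 0.0135
[array([0.4706, 0.1366]), array([0.6519, 0.1292]), array([0.4808, 0.1462]), array([0.643, 0.139])]
```

move_arm(
  commands=[0.3, 0.3, -1.8, -2, -30, -20, 1, 0.2, 0.2, -1.7, -2, -30, -30, 1, 0, 0, 0, -1, -13, -30, 1, 0, 0, 0, 0, 0, -20, 1, 0, 0, 0, 0, 0, 0, 1],
)

```text
time_s: 15.57
position: [0.5654, 0.1622, 0.1843]
tool_rot: [[-0.997, 0.076, 0.009], [0.076, 0.997, 0.012], [-0.008, 0.013, -1.0]]
contact_force: [-0.5, -0.7, 0.6]
width: 1.0
```

move_arm(
  commands=[-0.7, 0.5, 1.8, -2, 19, 0, 1, 0, 0, 0, 0, 0, -15, 1, 0, 0, 0, 0, 0, -10, 1, 0, 0, 0, 0, 0, 0, 1],
)

```text
time_s: 15.9
position: [0.5657, 0.172, 0.1618]
tool_rot: [[-0.998, 0.063, 0.003], [0.063, 0.998, -0.004], [-0.003, -0.004, -1.0]]
contact_force: [-0.4, -0.3, -1.2]
width: 0.999
```

Run:
```python
from h import *
s=read_state();print(s['position'],s['tool_rot'].round(3))
im,P=snap('wrist','w9.png'); 
np.save('P9.npy',P['camera_from_world'])
```

```text
[0.56573482 0.17197806 0.16182571] [[-0.998  0.063  0.003]
 [ 0.063  0.998 -0.004]
 [-0.003 -0.004 -1.   ]]
```

View pics/w9.png

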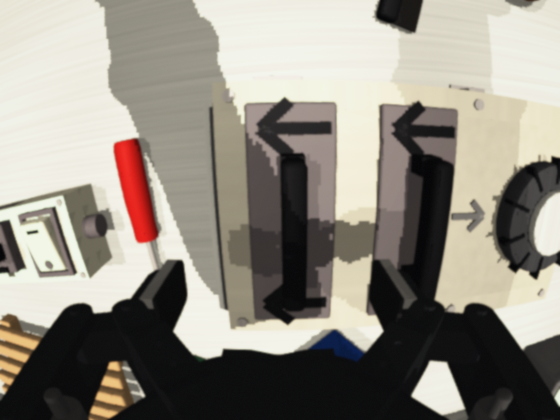

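Run:
```python
from h import *
P={'K':camera_params('wrist')['K'],'camera_from_world':np.load('P9.npy')}
w=lambda u,v,z:onz(P,u,v,z,True)[:2]
for q,z in [([(247,104),(336,103),(330,316),(248,319)],.086),([(282,157),(307,155),(305,302),(284,305)],.122)]:
  q=np.array([w(*p,z) for p in q]); a=(q[2]+q[3]-q[0]-q[1])/2; c=(q[1]+q[2]-q[0]-q[3])/2
  print(q.mean(0).round(4),np.degrees(np.arctan2(a[1],a[0])).round(2),np.degrees(np.arctan2(-c[0],c[1])).round(2),np.linalg.norm(a).round(4),np.linalg.norm(c).round(4))
```

```text
[0.5624 0.1796] -3.64 -1.88 0.1497 0.057
[0.5579 0.1808] -2.65 3.53 0.0853 0.0124
```

move_arm(
  commands=[0.2, 0, 1.2, -3, 9, -10, 1, 0, 0, 0, 0, 0, -15, 1, 0, 0, 0, 0, 0, -12, 1, 0, 0, 0, 0, 0, 0, 1],
)

```text
time_s: 16.28
position: [0.5651, 0.1814, 0.1275]
tool_rot: [[-0.999, 0.043, 0.01], [0.043, 0.999, 0.003], [-0.01, 0.003, -1.0]]
contact_force: [-0.5, 0.2, 0.2]
width: 0.994
```

move_arm(
  commands=[-0.2, 0.6, 0, -4, 0, -6, 1, 0, 0, 0, -1, 0, -6, 1, 0, 0, 0, 0, 0, 0, 1],
)

```text
time_s: 16.53
position: [0.56, 0.1823, 0.1159]
tool_rot: [[-0.999, 0.042, -0.0], [0.042, 0.999, 0.0], [0.0, 0.0, -1.0]]
contact_force: [0.5, 0.1, 0.1]
width: 0.998
```

Good; close (x +2 correction).

move_arm(
  commands=[0, 0, 0, 2, 0, -1, 0, 0, 0, 0, 0, 0, 0, 0, 0, 0, 0, 0, 0, 0, 0, 0, 0, 0, 0, 0, 0, 0, 0, 0, 0, 0, 0, 0, 0],
)

```text
time_s: 16.95
position: [0.563, 0.1826, 0.1161]
tool_rot: [[-0.999, 0.041, 0.002], [0.041, 0.999, 0.001], [-0.002, 0.001, -1.0]]
contact_force: [-0.3, -0.5, 0.0]
width: 0.297
```

move_arm(
  commands=[0, 0, 0, 0, 0, 0, 0, 0, 0, 0, 0, 0, 0, 0, 0, 0, 0, 0, 0, 0, 0, 0, 0, 0, 0, 0, 0, 0],
)

```text
time_s: 17.28
position: [0.5632, 0.1824, 0.1164]
tool_rot: [[-0.999, 0.042, 0.002], [0.042, 0.999, 0.001], [-0.002, 0.001, -1.0]]
contact_force: [0.6, 0.4, 0.1]
width: 0.151
```

move_arm(
  commands=[0, 0, 0, 0, 0, 8, 0, 0, 0, 0, 0, 0, 12, 0, 0, 0, 0, 0, 0, 15, 0, 0, 0, 0, 0, 0, 15, 0, 0, 0, 0, 0, 0, 0, 0],
)

```text
time_s: 17.7
position: [0.5632, 0.1815, 0.1682]
tool_rot: [[-0.999, 0.042, 0.001], [0.042, 0.999, -0.001], [-0.001, -0.001, -1.0]]
contact_force: [0.4, -0.5, -3.7]
width: 0.149
```

move_arm(
  commands=[0, 0, 0, 0, 0, 15, 0, 0, 0, 0, 0, 0, 20, 0, 0, 0, 0, 0, 0, 25, 0, 0, 0, 0, 0, 0, 20, 0, 0, 0, 0, 0, 0, 0, 0],
)

```text
time_s: 18.12
position: [0.5599, 0.1807, 0.2484]
tool_rot: [[-0.999, 0.042, -0.005], [0.042, 0.999, -0.003], [0.005, -0.004, -1.0]]
contact_force: [0.2, 0.2, -3.6]
width: 0.151
```

Run:
```python
from h import *
s=read_state();print(s['position'],s['tool_rot'].round(3))
im,P=snap('wrist','w10.png'); 
np.save('P10.npy',P['camera_from_world']);np.savez('s10.npz',p=s['position'],R=s['tool_rot'])
im,P=snap('side','d10.png')
```

```text
[0.55989991 0.18066947 0.24836084] [[-0.999  0.042 -0.005]
 [ 0.042  0.999 -0.003]
 [ 0.005 -0.004 -1.   ]]
```

View pics/w10.png

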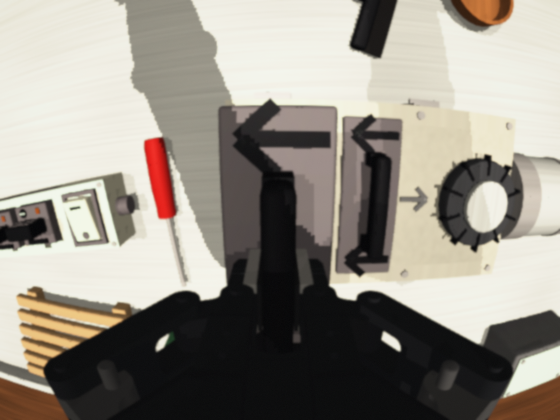

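View pics/d10.png

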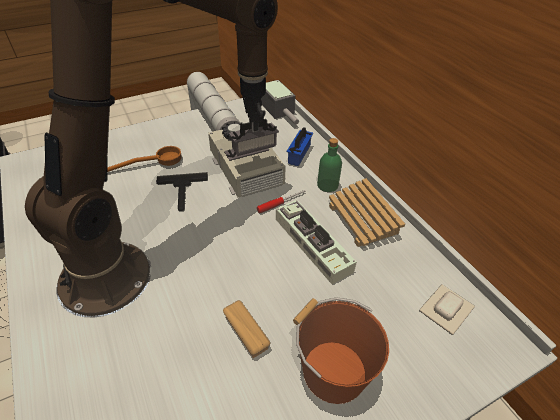

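Run:
```python
from h import *
s=np.load('s10.npz')
im=cv2.imread('pics/w10.png'); crop(im,205,90,355,290,4,'w10a.png')
print(held(np.load('P10.npy'),[(219.5,107),(336.5,107),(225,255),(333,255)],s['p'][2]-.0304,s['p'],s['R'],(0,0),1))
```

```text
[[ 0.0757 -0.0277  0.0309]
 [ 0.0757  0.0267  0.0307]
 [ 0.0015 -0.0279  0.0305]
 [ 0.0016  0.0279  0.0303]]
```

View pics/w10a.png

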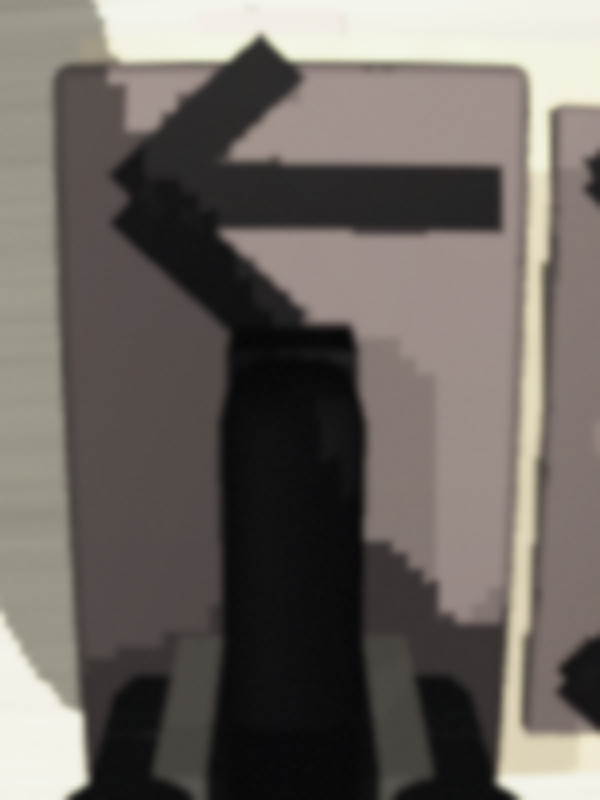

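Run:
```python
from h import *
print(onz(camera_params('side'),329,186,.0)[:2], onz(camera_params('scene'),238,300,0)[:2])
```

```text
[0.78745948 0.048769  ] [0.79459235 0.05865055]
```

move_arm(
  commands=[0, 0, -7, 0, 0, 0, 0, 0, 0, -7, 0, 0, 0, 0, 0, 0, -7, 0, 0, 0, 0, 0, 0, -7, 0, 0, 0, 0, 0, 0, -7, 0, 0, 0, 0],
)

```text
time_s: 18.63
position: [0.5539, 0.179, 0.2353]
tool_rot: [[-0.787, 0.617, -0.023], [0.617, 0.787, -0.001], [0.018, -0.015, -1.0]]
contact_force: [0.5, 0.4, -3.7]
width: 0.152
```

move_arm(
  commands=[0, -0.7, -7, 2, 0, 3, 0, 0, -0.6, -7, 2, 0, 3, 0, 0, -0.3, -7, 2, 0, 3, 0, 0, -0.3, -7, 2, 0, 3, 0, 0, -0.3, -7, 2, 0, 3, 0],
)

```text
time_s: 19.05
position: [0.5581, 0.1773, 0.2389]
tool_rot: [[-0.277, 0.961, -0.001], [0.961, 0.277, -0.004], [-0.004, -0.002, -1.0]]
contact_force: [0.0, 0.3, -3.0]
width: 0.15
```

move_arm(
  commands=[0, -0.3, -7, 1, 0, 2, 0, 0, -0.3, -7, 1, 0, 2, 0, 0, -0.3, -7, 1, 0, 2, 0, 0, -0.3, -7, 1, 0, 2, 0, 0, -0.3, -7, 1, 0, 2, 0],
)

```text
time_s: 19.47
position: [0.5583, 0.1758, 0.2389]
tool_rot: [[0.337, 0.941, 0.008], [0.941, -0.337, -0.016], [-0.012, 0.013, -1.0]]
contact_force: [-0.4, 0.9, -2.6]
width: 0.155
```

move_arm(
  commands=[0.5, 0, -7, 1, 1, 2, 0, 0.4, 0, -7, 1, 1, 2, 0, 0.2, 0, -7, 1, 1, 2, 0, 0.2, 0, -7, 1, 1, 2, 0, 0.2, 0, -7, 1, 1, 2, 0],
)

```text
time_s: 19.88
position: [0.558, 0.18, 0.239]
tool_rot: [[0.824, 0.567, -0.006], [0.567, -0.824, 0.002], [-0.004, -0.005, -1.0]]
contact_force: [1.0, -0.7, -2.5]
width: 0.151
```

move_arm(
  commands=[0, 0, -7, 1, 1, 2, 0, 0, 0, -7, 1, 1, 2, 0, 0, 0, -7, 1, 1, 2, 0, 0, 0, -7, 1, 1, 2, 0, 0, 0, 0, 0, 0, 0, 0],
)

```text
time_s: 20.3
position: [0.5575, 0.1833, 0.2376]
tool_rot: [[0.995, 0.096, -0.016], [0.096, -0.995, -0.001], [-0.016, -0.0, -1.0]]
contact_force: [-0.1, -1.1, -3.1]
width: 0.154
```

move_arm(
  commands=[0, -0.9, -4.5, 3, -1, 0, 0, 0, 0, -3.5, 3, -1, 0, 0, 0, 0, 0, 0, 0, 0, 0, 0, 0, 0, 0, 0, 0, 0],
)

```text
time_s: 20.63
position: [0.5606, 0.1806, 0.2315]
tool_rot: [[0.999, -0.034, -0.007], [-0.034, -0.999, -0.007], [-0.007, 0.007, -1.0]]
contact_force: [0.2, 0.1, -3.2]
width: 0.153
```

Run:
```python
from h import *
s=read_state();print(s['position'],s['tool_rot'].round(3),s['qpos'].round(1),s['width'])
im,P=snap('wrist','w11.png'); 
np.save('P11.npy',P['camera_from_world']);np.savez('s11.npz',p=s['position'],R=s['tool_rot'])
```

```text
[0.56057166 0.18056731 0.23151359] [[ 0.999 -0.034 -0.007]
 [-0.034 -0.999 -0.007]
 [-0.007  0.007 -1.   ]] [-62.   32.8  60.4  99.7 -30.5  66.4 -84.5] 0.1527308124280536
```

View pics/w11.png

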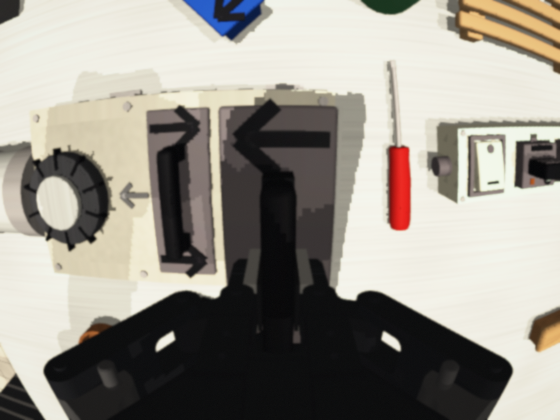

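Run:
```python
from h import *
im=cv2.imread('pics/w11.png'); crop(im,20,80,230,290,3.5,'w11a.png')
im=cv2.imread('pics/w10.png'); crop(im,320,90,530,290,3.5,'w10b.png')
```

```text
(no output)
```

View pics/w11a.png

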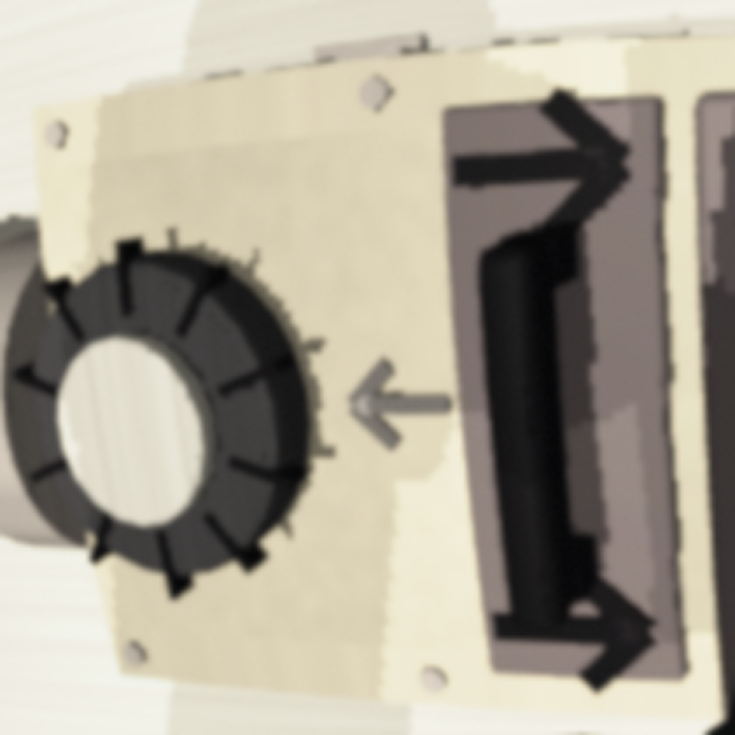

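View pics/w10b.png

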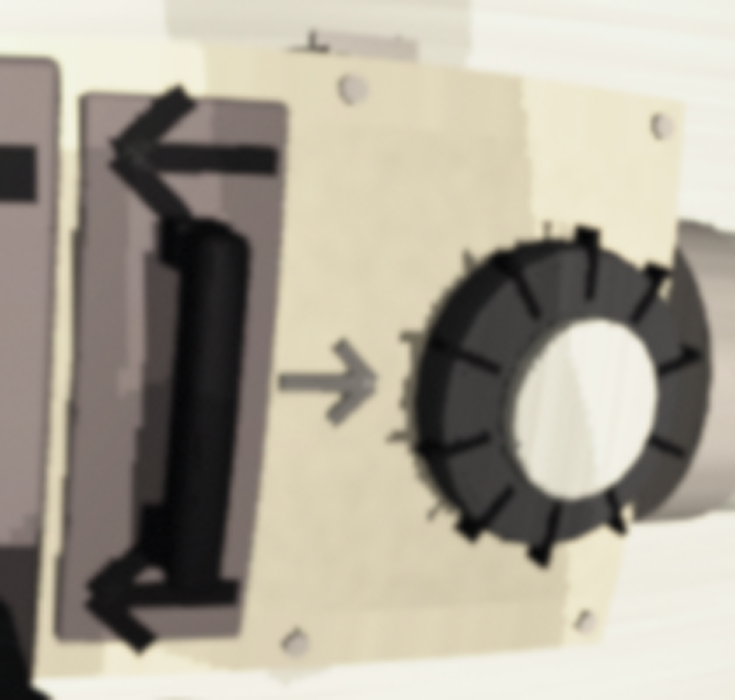

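Run:
```python
from h import *
K=camera_params('wrist')['K']
for Pf,o,q in [('P11.npy',(20,80),[(443,108),(663,97),(688,675),(492,665)]),('P10.npy',(320,90),[(82,93),(287,103),(240,637),(56,640)])]:
  P={'K':K,'camera_from_world':np.load(Pf)}
  q=np.array([onz(P,u/3.5+o[0],v/3.5+o[1],.086,True)[:2] for u,v in q]); a=(q[2]+q[3]-q[0]-q[1])/2; c=(q[1]+q[2]-q[0]-q[3])/2
  m=q.mean(0); print(m.round(4),np.degrees(np.arctan2(a[1],a[0])).round(2),np.linalg.norm(a).round(4),np.linalg.norm(c).round(4),'slot0',(m-.084*np.array([.042,.999])).round(4))
```

```text
[0.5672 0.2629] 177.59 0.1484 0.0555 slot0 [0.5637 0.179 ]
[0.5665 0.2642] -2.25 0.1505 0.0551 slot0 [0.563  0.1803]
```

move_arm(
  commands=[0.4, -0.4, -0.4, 3, 0.5, -10, 0, 0, 0, 0, 0, 0, -15, 0, 0, 0, 0, 0, 0, -15, 0, 0, 0, 0, 0, 0, -8, 0, 0, 0, 0, 0, 0, 0, 0],
)

```text
time_s: 21.1
position: [0.5627, 0.181, 0.1808]
tool_rot: [[1.0, -0.025, -0.001], [-0.025, -1.0, 0.001], [-0.001, -0.001, -1.0]]
contact_force: [0.2, -0.1, -2.8]
width: 0.15
```

move_arm(
  commands=[0, 0, -1, 1, 0, -3, 0, 0, 0, 0, 0, 0, -4, 0, 0, 0, 0, 0, 0, -4, 0, 0, 0, 0, 0, 0, 0, 0],
)

```text
time_s: 21.43
position: [0.5643, 0.181, 0.1701]
tool_rot: [[0.999, -0.041, -0.0], [-0.041, -0.999, 0.002], [-0.0, -0.001, -1.0]]
contact_force: [-0.7, -0.2, -3.0]
width: 0.152
```

move_arm(
  commands=[0, 0, 0, -0.5, 0, -6, 0, 0, 0, 0, 0, 0, -8, 0, 0, 0, 0, 0, 0, -8, 0, 0, 0, 0, 0, 0, -8, 0, 0, 0, 0, 0, 0, 0, 0],
)

```text
time_s: 21.85
position: [0.5631, 0.1815, 0.1389]
tool_rot: [[0.999, -0.04, -0.001], [-0.04, -0.999, 0.003], [-0.001, -0.003, -1.0]]
contact_force: [-1.0, 0.1, -3.5]
width: 0.155
```

move_arm(
  commands=[0, 0, 0, 0, 0, -8, 0, 0, 0, 0, 0, 0, -7, 0, 0, 0, 0, 0, 0, -6, 0, 0, 0, 0, 0, 0, -4, 0, 0, 0, 0, 0, 0, 0, 0],
)

```text
time_s: 22.27
position: [0.5648, 0.1813, 0.1159]
tool_rot: [[0.999, -0.041, 0.002], [-0.041, -0.999, 0.007], [0.001, -0.007, -1.0]]
contact_force: [-1.1, -0.1, -3.9]
width: 0.147
```

move_arm(
  commands=[-0.3, 0, 0, -1, 0, -3, 0, 0, 0, 0, 0, 0, -2, 0],
)

```text
time_s: 22.43
position: [0.5647, 0.1815, 0.115]
tool_rot: [[0.999, -0.041, 0.003], [-0.041, -0.999, 0.007], [0.002, -0.007, -1.0]]
contact_force: [-17.3, -0.3, 34.3]
width: 0.152
```

Run:
```python
from h import *
P={'K':camera_params('wrist')['K'],'camera_from_world':np.load('P8.npy')}
for z in (.08,.11): print(onz(P,354,195,z,True)[:2])
```

```text
[0.57875057 0.33661459]
[0.57103686 0.32879721]
```

move_arm(
  commands=[0, 0, 0, 0, 0, 1, 1, 0, 0, 0, 0, 0, 0, 1, 0, 0, 0, 0, 0, 0, 1, 0, 0, 0, 0, 0, 15, 1, 0, 0, 0, 0, 0, 35, 1],
)

```text
time_s: 22.85
position: [0.5633, 0.1813, 0.1624]
tool_rot: [[0.999, -0.041, -0.001], [-0.041, -0.999, 0.004], [-0.001, -0.004, -1.0]]
contact_force: [0.2, 0.0, -0.5]
width: 0.854
```

move_arm(
  commands=[0, 0, 0, 0, 0, 35, 1, 0, 0, 0, 0, 20, 25, 1, 0, 0, 0, 0, 20, 15, 1, 0, 0, 0, 0, 0, 0, 1, 0, 0, 0, 0, 0, 0, 1],
)

```text
time_s: 23.27
position: [0.5668, 0.2209, 0.2453]
tool_rot: [[0.999, -0.044, 0.007], [-0.044, -0.999, 0.005], [0.007, -0.005, -1.0]]
contact_force: [-0.4, -1.3, -1.1]
width: 1.002
```

Run:
```python
from h import *
s=read_state();print(s['position'],s['tool_rot'].round(3),s['width'])
im,P=snap('wrist','w12.png'); 
np.save('P12.npy',P['camera_from_world'])
crop(im,150,80,370,300,3.5,'w12a.png')
im,P=snap('side','d12.png'); crop(im,195,110,315,210,5,'d12a.png')
```

```text
[0.56675674 0.22089149 0.24525369] [[ 0.999 -0.044  0.007]
 [-0.044 -0.999  0.005]
 [ 0.007 -0.005 -1.   ]] 1.002092091112675
```

View pics/w12.png

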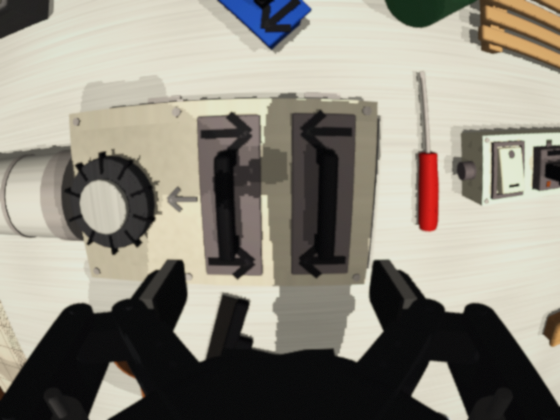

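View pics/d12a.png

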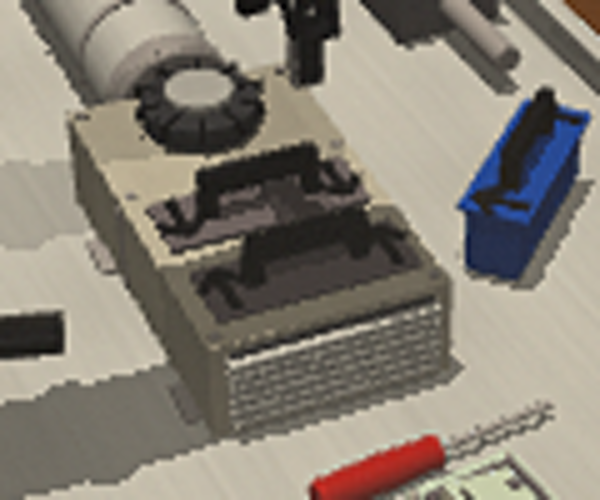

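View pics/w12a.png

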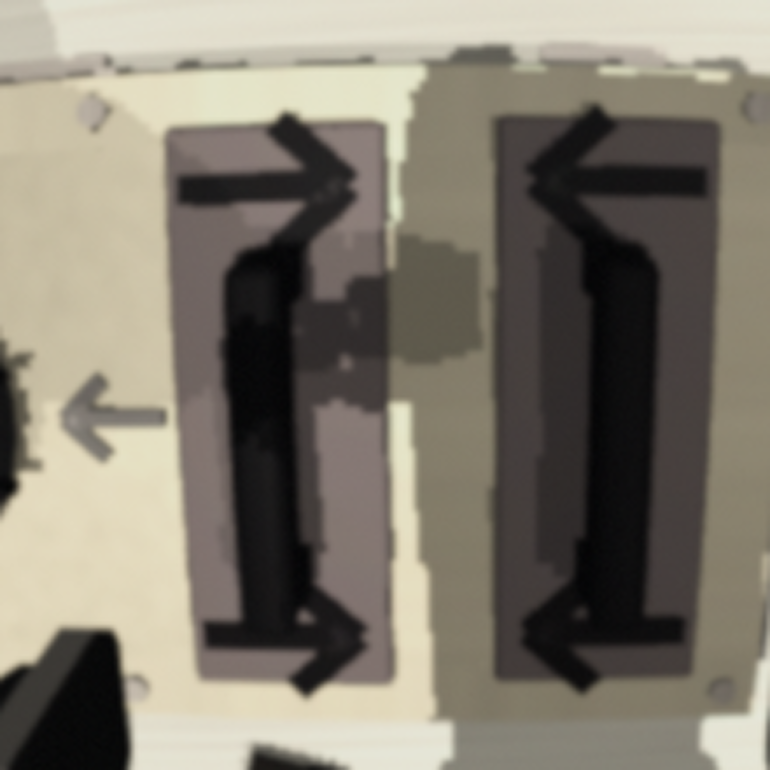

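Run:
```python
from h import *
P={'K':camera_params('wrist')['K'],'camera_from_world':np.load('P12.npy')}
for z,q in [(.086,[(166,128),(385,122),(393,682),(197,680)]),(.086,[(495,115),(720,122),(692,677),(493,682)])]:
  q=np.array([onz(P,u/3.5+150,v/3.5+80,z,True)[:2] for u,v in q]); a=(q[2]+q[3]-q[0]-q[1])/2; c=(q[1]+q[2]-q[0]-q[3])/2
  print(q.mean(0).round(4),np.degrees(np.arctan2(a[1],a[0])).round(2),np.linalg.norm(a).round(4),np.linalg.norm(c).round(4))
```

```text
[0.5664 0.2636] 177.4 0.1503 0.0551
[0.5639 0.1808] 177.86 0.1512 0.056
```

move_arm(
  commands=[-0.3, 0.4, 0, 0, 22, -10, 1, 0, 0, 0, 0, 20, -20, 1, 0, 0, 0, -1, 0, -25, 1, 0, 0, 0, -1, 0, -20, 1, 0, 0, 0, 0, 0, 0, 1],
)

```text
time_s: 23.78
position: [0.5635, 0.2584, 0.1628]
tool_rot: [[0.999, -0.052, -0.004], [-0.052, -0.999, -0.004], [-0.004, 0.004, -1.0]]
contact_force: [-1.3, 0.9, 0.2]
width: 0.999
```

move_arm(
  commands=[0.2, -0.2, 0.5, 3, 6, -10, 1, 0, 0, 0, 0, 0, -12, 1, 0, 0, 0, 0, 0, -10, 1, 0, 0, 0, 0, 0, 0, 1],
)

```text
time_s: 24.12
position: [0.567, 0.262, 0.1277]
tool_rot: [[0.999, -0.046, -0.001], [-0.046, -0.999, -0.002], [-0.001, 0.002, -1.0]]
contact_force: [-0.4, -0.0, 0.7]
width: 1.0
```

move_arm(
  commands=[0, 0, 0.3, 0, 2.5, -5, 1, 0, 0, 0, 0, 0, -5, 1, 0, 0, 0, 0, 0, -2, 1, 0, 0, 0, 0, 0, 0, 1],
)

```text
time_s: 24.45
position: [0.5682, 0.264, 0.1157]
tool_rot: [[0.999, -0.041, 0.0], [-0.041, -0.999, -0.002], [0.001, 0.002, -1.0]]
contact_force: [-0.5, 0.7, 0.1]
width: 1.001
```

move_arm(
  commands=[0, 0, 0, -1, 0, 0, 0, 0, 0, 0, 0, 0, 0, 0, 0, 0, 0, 0, 0, 0, 0, 0, 0, 0, 0, 0, 0, 0, 0, 0, 0, 0, 0, 0, 0],
)

```text
time_s: 24.87
position: [0.5678, 0.2642, 0.1171]
tool_rot: [[0.999, -0.041, 0.002], [-0.041, -0.999, -0.0], [0.002, 0.0, -1.0]]
contact_force: [-0.3, -0.3, 0.4]
width: 0.298
```

move_arm(
  commands=[0, 0, 0, 0, 0, 0, 0, 0, 0, 0, 0, 0, 0, 0, 0, 0, 0, 0, 0, 0, 0, 0, 0, 0, 0, 0, 0, 0],
)

```text
time_s: 25.2
position: [0.5679, 0.2644, 0.1174]
tool_rot: [[0.999, -0.041, 0.003], [-0.041, -0.999, -0.0], [0.003, 0.0, -1.0]]
contact_force: [0.9, -0.0, -0.2]
width: 0.155
```

move_arm(
  commands=[0, 0, 0, 0, 0, 8, 0, 0, 0, 0, 0, 0, 12, 0, 0, 0, 0, 0, 0, 15, 0, 0, 0, 0, 0, 0, 15, 0, 0, 0, 0, 0, 0, 0, 0],
)

```text
time_s: 25.62
position: [0.5679, 0.2635, 0.1708]
tool_rot: [[0.999, -0.042, 0.003], [-0.042, -0.999, -0.003], [0.003, 0.002, -1.0]]
contact_force: [1.0, -0.9, -2.8]
width: 0.15
```

move_arm(
  commands=[0, 0, 0, 0, 0, 15, 0, 0, 0, 0, 0, 0, 20, 0, 0, 0, 0, 0, 0, 25, 0, 0, 0, 0, 0, 0, 25, 0, 0, 0, 0, 0, 0, 0, 0],
)

```text
time_s: 26.03
position: [0.5655, 0.2627, 0.2586]
tool_rot: [[0.999, -0.043, -0.001], [-0.043, -0.999, -0.004], [-0.001, 0.004, -1.0]]
contact_force: [1.3, -0.5, -2.5]
width: 0.152
```

Run:
```python
from h import *
s=read_state();print(s['position'],s['tool_rot'].round(3),s['width'])
im,P=snap('wrist','w13.png'); crop(im,170,90,370,270,4,'w13a.png')
np.save('P13.npy',P['camera_from_world']);np.savez('s13.npz',p=s['position'],R=s['tool_rot'])
```

```text
[0.56549098 0.26269851 0.25863762] [[ 0.999 -0.043 -0.001]
 [-0.043 -0.999 -0.004]
 [-0.001  0.004 -1.   ]] 0.15184004496376097
```

View pics/w13a.png

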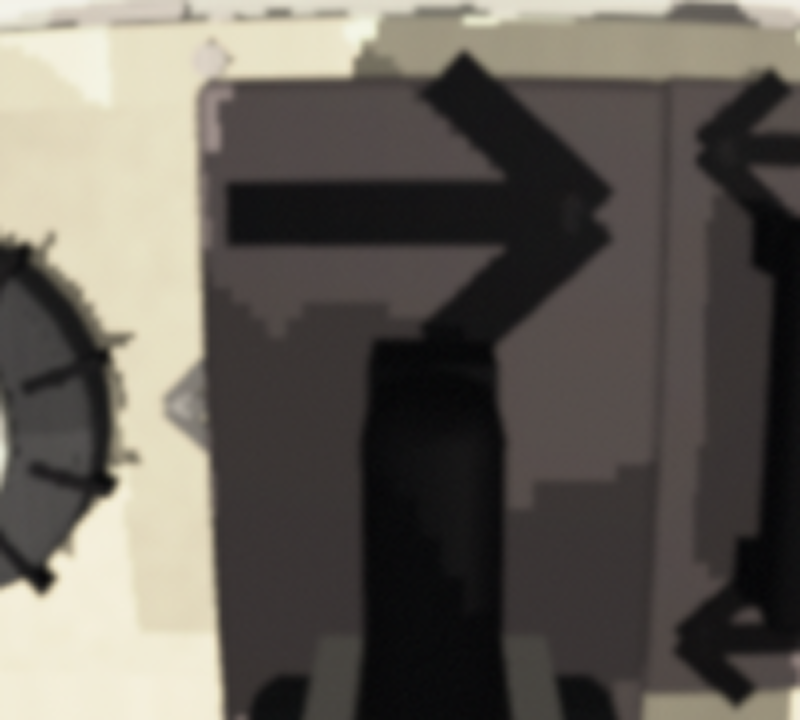

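Run:
```python
from h import *
s=np.load('s13.npz')
print(held(np.load('P13.npy'),[(200,80),(668,80)],s['p'][2]-.0314,s['p'],s['R'],(170,90),4))
```

```text
[[ 0.074  -0.0263  0.0312]
 [ 0.0741  0.0283  0.0314]]
```

move_arm(
  commands=[0, 0, 7, 0, 0, 2, 0, 0, 0, 7, 0, 0, 2, 0, 0, 0, 7, 0, 0, 2, 0, 0, 0, 7, 0, 0, 2, 0, 0, 0, 7, 0, 0, 2, 0],
)

```text
time_s: 26.5
position: [0.5603, 0.2632, 0.2593]
tool_rot: [[0.835, 0.549, -0.008], [0.549, -0.835, -0.011], [-0.013, 0.005, -1.0]]
contact_force: [0.4, -0.3, -3.7]
width: 0.148
```

move_arm(
  commands=[0.4, -0.3, 7, 1, 0, 2, 0, 0.3, -0.2, 7, 1, 0, 2, 0, 0, 0, 7, 1, 0, 2, 0, 0, 0, 7, 1, 0, 2, 0, 0, 0, 7, 1, 0, 2, 0],
)

```text
time_s: 26.92
position: [0.5601, 0.2631, 0.2609]
tool_rot: [[0.356, 0.934, -0.008], [0.934, -0.356, -0.005], [-0.008, -0.006, -1.0]]
contact_force: [0.4, -0.2, -3.5]
width: 0.15
```

move_arm(
  commands=[0, 0, 7, 1, 0, 2, 0, 0, 0, 7, 1, 0, 2, 0, 0, 0, 7, 1, 0, 2, 0, 0, 0, 7, 1, 0, 2, 0, 0, 0, 7, 1, 0, 2, 0],
)

```text
time_s: 27.33
position: [0.5602, 0.2623, 0.2622]
tool_rot: [[-0.258, 0.966, -0.015], [0.966, 0.257, -0.017], [-0.012, -0.019, -1.0]]
contact_force: [0.1, -0.1, -4.0]
width: 0.152
```

move_arm(
  commands=[0.5, -0.5, 7, 1, 0, 2, 0, 0.5, -0.4, 7, 1, 0, 2, 0, 0.2, -0.2, 7, 1, 0, 2, 0, 0.2, -0.2, 7, 1, 0, 2, 0, 0.2, -0.2, 7, 1, 0, 2, 0],
)

```text
time_s: 27.75
position: [0.5601, 0.262, 0.2629]
tool_rot: [[-0.774, 0.633, 0.0], [0.633, 0.774, 0.005], [0.003, 0.004, -1.0]]
contact_force: [-0.1, 0.2, -4.0]
width: 0.151
```

move_arm(
  commands=[0, 0, 7, 1, 0, 2, 0, 0, 0, 7, 1, 0, 2, 0, 0, 0, 7, 1, 0, 2, 0, 0, 0, 7, 1, 0, 2, 0, 0, 0, 0, 0, 0, 0, 0],
)

```text
time_s: 28.17
position: [0.5594, 0.2606, 0.2622]
tool_rot: [[-0.984, 0.179, -0.014], [0.179, 0.984, -0.002], [0.014, -0.004, -1.0]]
contact_force: [0.5, -0.5, -2.9]
width: 0.152
```

move_arm(
  commands=[0, -0.6, 4.5, 3, 2, 0, 0, 0, -0.2, 3.5, 2, 2, -5, 0, 0, 0, 0, 0, 0, -10, 0, 0, 0, 0, 0, 0, 0, 0],
)

```text
time_s: 28.5
position: [0.5616, 0.2637, 0.241]
tool_rot: [[-0.999, 0.05, -0.007], [0.05, 0.999, -0.005], [0.007, -0.005, -1.0]]
contact_force: [-0.0, 0.1, -3.7]
width: 0.152
```

Run:
```python
from h import *
s=read_state();print(s['position'],s['tool_rot'].round(3),s['width'])
im,P=snap('wrist','w14.png')
np.save('P14.npy',P['camera_from_world']);np.savez('s14.npz',p=s['position'],R=s['tool_rot'])
```

```text
[0.56160471 0.26369129 0.24096389] [[-0.999  0.05  -0.007]
 [ 0.05   0.999 -0.005]
 [ 0.007 -0.005 -1.   ]] 0.15223504337334318
```

View pics/w14.png

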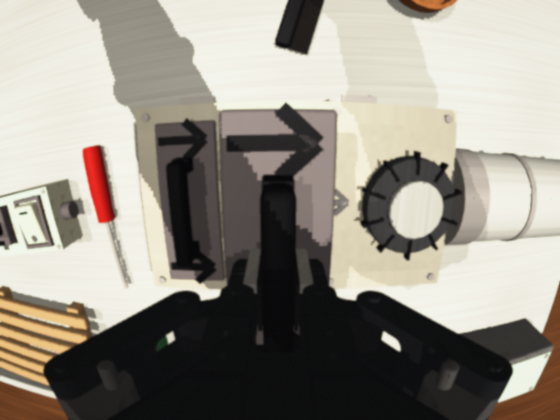

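move_arm(
  commands=[0.3, -0.4, 0.5, 3, 1, -10, 0, 0, 0, 0, 0, 0, -18, 0, 0, 0, 0, 0, 0, -18, 0, 0, 0, 0, 0, 0, -12, 0, 0, 0, 0, 0, 0, 0, 0],
)

```text
time_s: 28.97
position: [0.5641, 0.2645, 0.1811]
tool_rot: [[-0.998, 0.058, -0.001], [0.058, 0.998, 0.001], [0.001, 0.001, -1.0]]
contact_force: [-0.4, -0.5, -4.0]
width: 0.152
```

Yaw 86.7; add 0.9.

move_arm(
  commands=[0, 0, 0.9, 0.5, 0, -3, 0, 0, 0, 0, 0, 0, -4, 0, 0, 0, 0, 0, 0, -4, 0, 0, 0, 0, 0, 0, 0, 0],
)

```text
time_s: 29.3
position: [0.565, 0.2646, 0.1704]
tool_rot: [[-0.999, 0.046, -0.0], [0.046, 0.999, 0.001], [0.0, 0.001, -1.0]]
contact_force: [-0.7, 0.1, -3.9]
width: 0.15
```

move_arm(
  commands=[0, 0, 0.2, 0, 0, -6, 0, 0, 0, 0, 0, 0, -8, 0, 0, 0, 0, 0, 0, -8, 0, 0, 0, 0, 0, 0, -8, 0, 0, 0, 0, 0, 0, 0, 0],
)

```text
time_s: 29.72
position: [0.5652, 0.2652, 0.1389]
tool_rot: [[-0.999, 0.043, 0.001], [0.043, 0.999, 0.003], [-0.001, 0.003, -1.0]]
contact_force: [-0.2, -0.2, -2.9]
width: 0.153
```

move_arm(
  commands=[0, 0, 0, 0, 0, -8, 0, 0, 0, 0, 0, 0, -7, 0, 0, 0, 0, 0, 0, -5, 0, 0, 0, 0, 0, 0, -4, 0, 0, 0, 0, 0, 0, -2, 0],
)

```text
time_s: 30.13
position: [0.5661, 0.2652, 0.1173]
tool_rot: [[-0.999, 0.044, 0.003], [0.044, 0.999, 0.005], [-0.003, 0.005, -1.0]]
contact_force: [-4.8, -1.7, 8.2]
width: 0.151
```

Home height (0.1174) reached with contact. Release, lift, and look.

move_arm(
  commands=[0, 0, 0, 0, 0, -2, 0, 0, 0, 0, 0, 0, 0, 1, 0, 0, 0, 0, 0, 0, 1, 0, 0, 0, 0, 0, 3, 1, 0, 0, 0, 0, 0, 20, 1],
)

```text
time_s: 30.55
position: [0.5656, 0.2648, 0.1389]
tool_rot: [[-0.999, 0.044, 0.002], [0.044, 0.999, 0.006], [-0.002, 0.006, -1.0]]
contact_force: [-0.4, -0.6, 0.3]
width: 0.709
```

move_arm(
  commands=[0, 0, 0, 0, 0, 35, 1, 0, 0, 0, 0, 0, 35, 1, 0, 0, 0, -10, -20, 35, 1, 0, 0, 0, -10, -20, 15, 1, 0, 0, 0, 0, 0, 0, 1],
)

```text
time_s: 30.97
position: [0.5463, 0.2249, 0.2653]
tool_rot: [[-0.999, 0.042, 0.005], [0.042, 0.999, 0.006], [-0.005, 0.006, -1.0]]
contact_force: [1.0, -0.6, 0.2]
width: 0.999
```

Run:
```python
from h import *
s=read_state();print(s['position'],s['tool_rot'].round(3),s['width'])
im,P=snap('wrist','w15.png'); np.save('P15.npy',P['camera_from_world'])
crop(im,140,80,360,300,3.5,'w15a.png')
im,P=snap('side','d15.png'); snap('scene','s15.png')
```

```text
[0.54630974 0.22486731 0.26527507] [[-0.999  0.042  0.005]
 [ 0.042  0.999  0.006]
 [-0.005  0.006 -1.   ]] 0.998878033562515
```

View pics/w15.png

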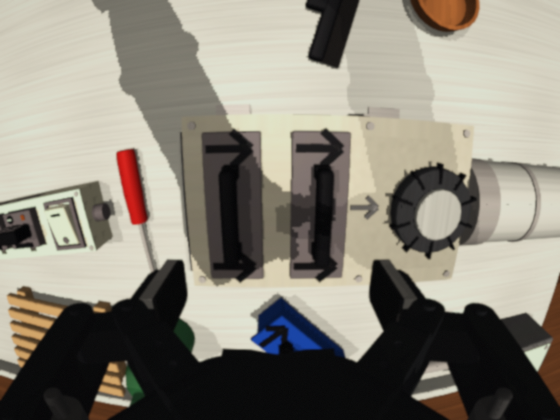

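View pics/d15.png

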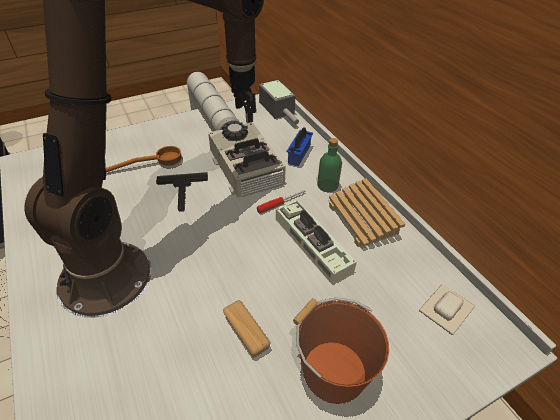

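View pics/s15.png

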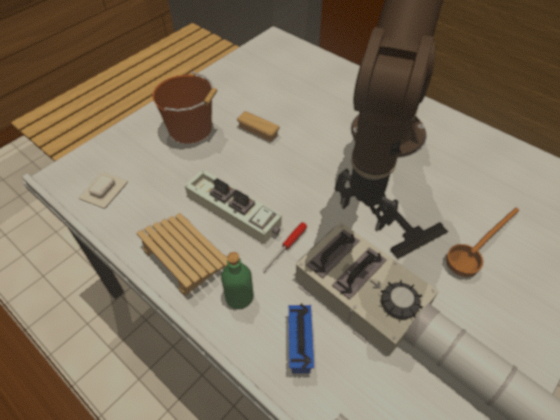

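move_arm(
  commands=[0, 0, -7, 0, -25, 0, 0, 0, 0, -7, 0, -25, 0, 0, 0, 0, -7, 0, -25, 0, 0, 0, 0, -7, 0, -25, 0, 0, 0, 0, -7, 0, -25, 0, 0],
)

```text
time_s: 31.53
position: [0.5427, 0.1114, 0.253]
tool_rot: [[-0.794, 0.608, -0.005], [0.608, 0.794, 0.006], [0.007, 0.001, -1.0]]
contact_force: [0.2, -0.5, 0.1]
width: 0.298
```

move_arm(
  commands=[0, 0, -7, 2, -25, 0, 0, 0, 0, -7, 2, -25, 0, 0, 0, 0, -7, 2, -25, 0, 0, 0, 0, -7, 2, -25, 0, 0, 0, 0, -7, 2, -25, 0, 0],
)

```text
time_s: 31.95
position: [0.5512, -0.0144, 0.2448]
tool_rot: [[-0.288, 0.957, -0.012], [0.958, 0.288, 0.006], [0.01, -0.01, -1.0]]
contact_force: [1.1, 0.3, -0.1]
width: 0.001
```

move_arm(
  commands=[-0.3, -0.6, -6, 7, -18, -20, 0, 0, 0, -6, 7, -15, -30, 0, 0, 0, 0, 0, 0, -35, 0, 0, 0, 0, 0, 0, -25, 0, 0, 0, 0, 0, 0, 0, 0],
)

```text
time_s: 32.37
position: [0.5664, -0.0539, 0.1258]
tool_rot: [[-0.058, 0.998, -0.004], [0.998, 0.058, -0.006], [-0.005, -0.004, -1.0]]
contact_force: [-1.1, 0.4, 0.4]
width: 0.003
```

Run:
```python
from h import *
s=read_state();print(s['position'],s['tool_rot'].round(3),s['width'])
im,P=snap('wrist','w16.png'); np.save('P16.npy',P['camera_from_world'])
```

```text
[ 0.56635957 -0.05393096  0.12577873] [[-0.058  0.998 -0.004]
 [ 0.998  0.058 -0.006]
 [-0.005 -0.004 -1.   ]] 0.002809465355245665
```

View pics/w16.png

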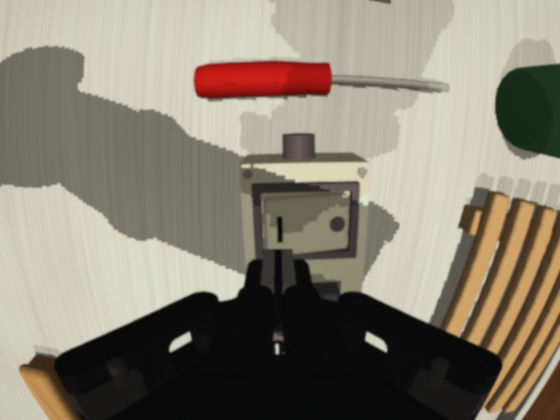

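Run:
```python
from h import *
P={'K':camera_params('wrist')['K'],'camera_from_world':np.load('P16.npy')}
print(onz(P,280,229,.065,True),onz(P,337,224,.059,True))
```

```text
[ 0.56706716 -0.04995792  0.065     ] [ 0.60224466 -0.04694764  0.059     ]
```

move_arm(
  commands=[0.3, -0.3, 0, -1, 6, -8, 0, 0, 0, 0, 0, 0, -12, 0, 0, 0, 0, 0, 0, 0, 0],
)

```text
time_s: 32.67
position: [0.5675, -0.0456, 0.1074]
tool_rot: [[-0.062, 0.998, 0.004], [0.998, 0.062, 0.0], [0.0, 0.004, -1.0]]
contact_force: [-0.8, 0.4, -0.0]
width: -0.0
```

move_arm(
  commands=[0, 0, 0, -3, -3, -10, 0, 0, 0, 0, 0, 0, -10, 0, 0, 0, 0, 0, 0, -6, 0, 0, 0, 0, -1, 0, -4, 0, 0, 0, 0, 0, 0, -2, 0],
)

```text
time_s: 33.08
position: [0.5659, -0.0478, 0.0807]
tool_rot: [[-0.064, 0.998, 0.012], [0.998, 0.064, 0.006], [0.005, 0.012, -1.0]]
contact_force: [-18.1, 3.3, 46.6]
width: -0.001
```

move_arm(
  commands=[0, 0, 0, 0, 0, 12, 0, 0, 0, 0, 0, 0, 30, 0, 0, 0, 0, -15, -10, 35, 0, 0, 0, 0, -25, -25, 40, 0, 0, 0, 0, -25, -25, 35, 0],
)

```text
time_s: 33.5
position: [0.5082, -0.0956, 0.2192]
tool_rot: [[-0.072, 0.997, 0.006], [0.997, 0.072, 0.008], [0.008, 0.007, -1.0]]
contact_force: [0.6, -0.5, -0.3]
width: 0.0
```

Run:
```python
from h import *
s=read_state();print(s['position'],s['tool_rot'].round(3),s['width'])
im,P=snap('wrist','w17.png'); crop(im,290,60,430,200,4,'w17a.png')
im,P=snap('side','d17.png'); crop(im,190,110,370,290,4,'d17a.png')
```

```text
[ 0.50815846 -0.09556797  0.21924554] [[-0.072  0.997  0.006]
 [ 0.997  0.072  0.008]
 [ 0.008  0.007 -1.   ]] 7.241076998186823e-05
```

View pics/w17.png

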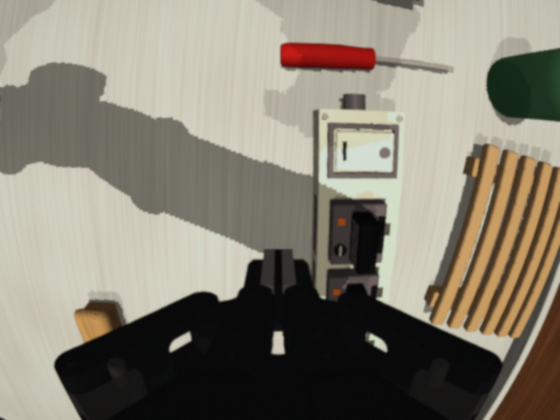

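View pics/d17a.png

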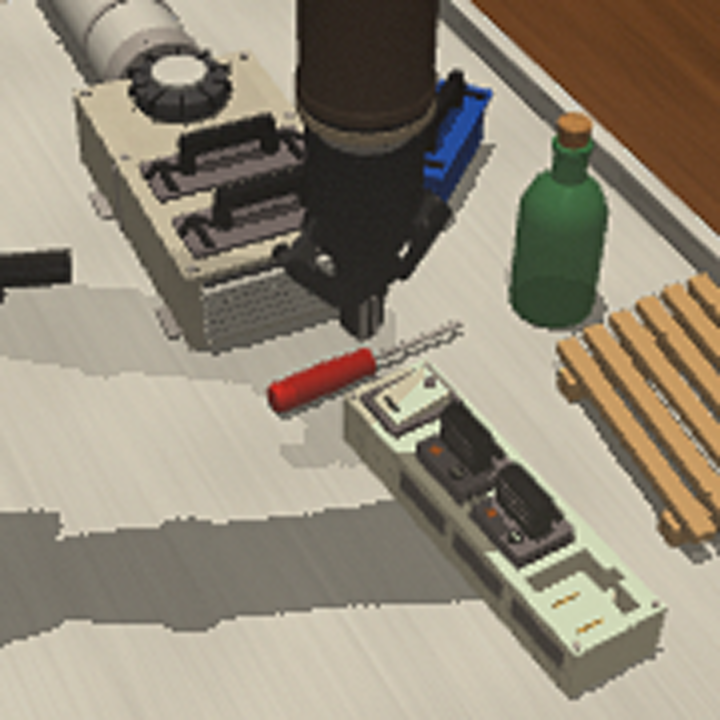

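View pics/w17a.png

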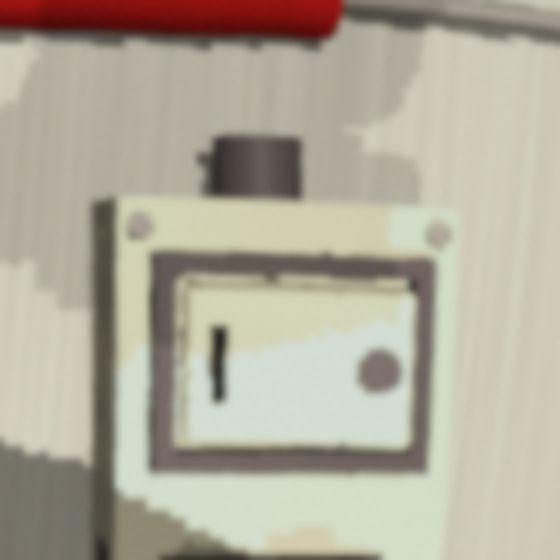

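move_arm(
  commands=[0, 0, 0, 0, 0, 0, 0, 0, 0, 0, 0, 0, 0, 0, 0, 0, 0, 0, 0, 0, 0],
)

```text
time_s: 33.85
position: [0.5083, -0.0998, 0.2225]
tool_rot: [[-0.064, 0.998, 0.016], [0.998, 0.064, 0.01], [0.009, 0.017, -1.0]]
contact_force: [0.4, 0.2, -0.8]
width: -0.0
```

```bash
python3 -c "
from plant import *
print(close_job())"
```

```text
the job is handed in; nothing more can be done
None
```

The job is handed in at about 34 s of the 210 s allowed; no verdict was reported.

**What I did:** I switched the fan off. Then I plugged both modules into the socket next to the rocker and the middle socket. I lifted out, turned and re-seated filter0 and then filter1, and switched the fan on again.

**Last checks:**
- **Cassettes:** the wrist picture shows both flanges flat on the rim and all arrows pointing to the motor. Each cassette was pressed down until it met resistance, at the height it had before I lifted it.
- **Modules:** both were pressed down until they met the socket floor. Two modules were present; I saw no third in any view, and the third socket is empty.
- **Rocker:** its end towards the robot is down, as at the start (ON).
- **Bystanders and grip:** the other things on the ledge look unmoved by eye, and the arm was clear of everything. I saw no grip slip or knocked module.

**What disagreed or was rough:**
- **Socket position:** my first measurement was about 3 mm off, because the arm was still settling when I read the camera pose. I corrected it from later pictures before inserting.
- **Rocker force:** the ON press peaked at 47 N at the fingertips. That is above the 40 N limit set for the arm and gripper body. I took that limit not to cover the fingers; if it does, this could count against the run.

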